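Scrape a stuck nut out of a T-slot rail

ROBOT

A 6-joint arm with a two-finger parallel gripper is mounted at the origin on a cart in front of the work surface, level with it; the furniture and walls round the work are solid. World frame = base frame: x ahead of the robot, y to its left, z up, the work surface at z = 0. Lengths are in m, angles in rad, forces in N, time in s.
With the tool pointing down it reaches from about 0.375 to 0.9 m from the base axis. Payload 3.1 kg.
Tool frame: the origin (TCP) lies at the centre of the arm's flange, where the gripper is bolted on; the fingertips stand 182 mm ahead of it and the grasp point (between the pads) lies 164 mm ahead of it; z points along the fingers, x is the direction in which the jaws open and shut, and the axes are right-handed (so a half turn about z gives the same grasp; the last joint's range is limited). The gripper opens to 87 mm and grips with 3 to 60 N. Pads are 19 mm wide; open, the fingers measure 117 mm over their backs; the gripper's body (75 mm by 190 mm) begins 51 mm behind the grasp point.
Start: joints at [1.149, 0.527, 1.433, -0, 1.181, -0.178], TCP at [0.15, 0.607, 0.405] pointing down, gripper open.
Joint ranges: [-3.08, 3.08], [-0.75, 2.2], [0.22, 2.44], [-1.43, 4.57], [0, 2.65], [-2.85, 2.85]. Speed limits (rad/s): [2.79, 2.79, 3.14, 3.14, 3.14, 3.14].

INTERFACE

Orientations are given as a unit quaternion [x, y, z, w].
In Python, from rig import status, eyes, robot gives the robot as it stands. The module is installed in compiled form; this text tells all that it offers.
- The arm moves only by the tool step_arm, never from a script. Its argument "steps" is a list of rows, each a list of 7 numbers: the closure, from -1 (fully open) to 1 (shut), so that 0 is half open, then the shift along the tool's x, y, z each as a share of 0.025 m, from -1 to 1, then the turn, a rotation vector about the tool's x, y, z each as a share of 8 degrees, from -1 to 1. In form: [[jaw, dx, dy, dz, rx, ry, rz], ...]. A call has exactly 10 rows; each row shifts and turns the commanded pose from where the row before left it, along the tool's axes as they then stand; what a row does not reach is not made up. A row lasts 1/10 s, in which the tool goes at most 50 mm and 8.59 degrees, less where a joint would pass 70% of its speed; a pose out of reach is approached as far as the arm can. A call with a number of a shift or a turn outside -1 to 1 is refused whole. A call with a gripper value outside its range is refused whole. The fingers move at their own pace and stop on an object; "squeeze" is the grip in N (left out, the last holds). Time passes only in rows, so rows that do not move let the fingers close, or fill a call up. It gives the time, the measured TCP pose, the force and the opening at its end, in the units of the state.
- status.get_obs(): the state, without advancing time (a new reading comes with each control period).
- eyes.camera(name): name is "scene" or "top"; returns (picture, depth): 384x512x3 uint8, red, green, blue; 384x512 float32, m along the optical axis (not along the pixel's ray), 0 where there is no reading.
- eyes.camera_info(name): a dict with "K" (3x3 intrinsics, pixels), "k1" (the pictures are not rectified: a ray, as slopes to the right and down, at radius r is drawn at 1 + k1 r^2 times it, then the intrinsics apply), "R" (3x3) and "t" (3): a world point X has camera coordinates R X + t. Camera axes: x right, y down, z forward; pixel columns grow to the right and rows downward; lengths in m; the calibration is good to about 2 mm. A picture is of the moment at which its call begins. camera_info takes no time and is no camera call.
- robot.hand_in(): hands the job in, once; it reports no verdict.
The state is a dict: "time": time; "q": joint angles; "joint_velocities": joint speeds; "joint_torque": joint torques, N m; "position": TCP position; "tool_rot": TCP orientation; "ft_force": force on the tool from outside, world axes, zero at the start; "moment": the same for the moment, N m; "grip_width": finger opening in m.
Only numpy, scipy, OpenCV 4.12 (cv2) and the standard library are available. Lean on these libraries where they do the work, as an engineer would, in place of code of your own. Each camera call takes 0.05 s, during which the arm holds its last target.

TASK

A broken slot nut is stuck in the T-slot of the aluminium rail. Lift the scraper up off its forked stand, feel its blade down to the floor of the slot behind the nut without leaning hard on the rail, and push the nut along the slot with the blade, not with the fingers, until it drops out of the open end into the pan. Then hang the scraper back upright on its fork, and leave the other things on the bench where they are.

Things in the scene. Friction and masses are not known exactly. Their poses are not given: they have to be found in the camera images.
- rail: Fixed aluminium T-slot rail, 220 long (x = -110 to 110), 56 wide, 32 high; origin at the middle of its underside, z up, x along the slot toward its open end. Slot on y = 0: mouth 14 wide in the top (z = 32), floor at z = 12; from z = 12 to 23 it is 24 wide, under the lips. A dark block 34 high closes it at x = -110; a sprung strip 4 proud in its +y wall, x = -70 to 30, pinches the nut.
- slot_end (a point): Point on the slot's floor at its open end (rail x = 110, z = 12); axes as the rail's. From here a steel pan fixed to the rail runs on to rail x = 200: 70 wide inside, floor 9 below this point, walls 22 high above the worktop.
- scrap: Broken slot nut: flat dark steel piece 24 (its x, along the slot) x 21 x 7 high, 20 to 45 g, origin at the middle of its underside. It lies on the slot's floor under the lips, centred at rail x = -45 to 0, pinched so that it takes roughly 4 to 8 N to push; it cannot come up through the mouth.
- stand: Fixed dark steel stand, base plate 95 x 80; origin on the worktop, straight below where the scraper hangs. Two level round prongs, 8 thick, at y = -15 and +15 (22 clear between) point to its -x from a post at x = 45; their upper sides are at z = 115, and their tips at x = -32 turn up by 8. Nothing stands higher than 123.
- scraper: Scraper hanging upright on the prongs by its round collar (44 across, 4 thick), 150 g; origin at the centre of the collar's underside, z up. Above the collar a square black handle 16 x 16, faces across x and y, top at z = 53. Its x is level and about across the prongs.
- sleeve (a point): Centre of the lower end of the scraper's round sleeve (16 across), 16 below the scraper's origin, same axes. Below it a straight central blade, 5 thick along x, 9 wide along y; it enters the slot's mouth with x along the slot, either way round. Its tip is 34 to 50 below this point: the setting differs each time and is not reported, so find it by touch.
- jar: Bystander: jar with a dark lid, 46 across, 78 high, origin under its centre; stands beside the rail, to be left alone.
- vial: Bystander: sample vial, 27 across, 66 high, origin under its centre; stands beside the rail, to be left alone.
- hex_key: Bystander: black hex key lying flat, 30 x 77 x 5, origin under its centre; to be left alone.
- tape: Bystander: roll of dark tape lying flat, 58 across, 19 high, origin under its centre; to be left alone.
Mind the look-alikes: they are no part of the job. Of the things that look like the scraper, the middle-sized one is meant.

How it is judged:
On the way, in this order (a step that is already met when the one before it is completed fails the run):
1. the scraper is lifted up off its fork (z of scraper in the frame of stand above 0.14 m), for 0.2 s.
2. the scraper's blade pushes the nut in the slot (contact force between scraper and scrap above 0.5 N and x of scrap in the frame of rail below 0.11 m), for 0.1 s.
3. the nut is out of the slot and in the pan (x of scrap in the frame of rail between 0.114 and 0.2 m and y of scrap in the frame of rail between -0.036 and 0.036 m and z of scrap in the frame of rail below 0.03 m), for 0.2 s.
At the end, for the whole second after the job is handed in: The nut lies in the pan (its origin within x 114 to 200 mm and y within 36 mm of the rail's frame, below 30 mm), and the scraper hangs on the fork: origin within 16 mm along and 10 mm across the prongs of the stand's axis, 110 to 120 mm high, tilted less than 0.12 rad; both at rest (all of step 3 and x of scraper in the frame of stand between -0.016 and 0.016 m and y of scraper in the frame of stand between -0.01 and 0.01 m and z of scraper in the frame of stand between 0.11 and 0.12 m and angle between scraper's own z axis and vertical below 0.12 rad and linear speed of each of scraper, scrap below 0.02 m/s); the robot touches nothing.
It fails at once if the scraper leans on the rail with more than 45 N (contact force between scraper and rail above 45 N).
It fails at once if the fingers touch the nut (contact force between the fingers and scrap above 0.5 N).
It fails at once if a bystander is shifted by more than 25 mm (distance of any of jar, vial, hex_key, tape from where it was at the start of the episode above 0.025 m).
It also fails if it takes over 59 s, if anything falls off the work surface, if the arm or the gripper's body presses on something with over 40 N, if the wrist force passes 120 N, or if a joint passes its speed limit or range.

## Working session

There is one attempt and no reset: what is moved stays moved. The work goes in short steps, Python scripts to look and compute and a tool call to move; the robot and the scene stay as the last step left them, time stands still between calls to the robot, and variables do not carry over. Pictures are saved under pics/ and viewed, and the job is handed in when it is done.

Besides the shell and the picture viewer there is one more tool, called after "Request:" by a JSON object that holds its "name" and its "arguments", one argument or row to a line. step_arm: Moves the arm, as the interface text tells. Its arguments: {"type":"object","properties":{"steps":{"type":"array"},"squeeze":{"type":"number"}},"required":["steps"]}

```bash
mkdir -p pics
cat > h.py <<'E'
import numpy as np, cv2
from rig import status, eyes, robot
def grab(n,tag):
    p,d=eyes.camera(n); i=eyes.camera_info(n)
    np.savez(f'{tag}.npz',p=p,d=d,**{k:np.array(i[k]) for k in('K','k1','R','t')})
    cv2.imwrite(f'pics/{tag}.png',p[:,:,::-1]); return p,d,i
def load(tag):
    z=np.load(f'{tag}.npz'); return z['p'],z['d'],{k:z[k] for k in('K','k1','R','t')}
def slopes(i,uv):
    K=np.array(i['K'],float);k1=float(i['k1'])
    return cv2.undistortPoints(np.array(uv,float).reshape(-1,1,2),K,np.array([k1,0,0,0,0.])).reshape(-1,2)
def plane(i,uv,z):
    s=slopes(i,uv);R=np.array(i['R']);t=np.array(i['t'])
    r=np.c_[s,np.ones(len(s))]@R; c=-R.T@t
    return c+r*((z-c[2])/r[:,2])[:,None]
def pts(i,d):
    h,w=d.shape;u,v=np.meshgrid(np.arange(w),np.arange(h))
    s=slopes(i,np.c_[u.ravel(),v.ravel()]);z=d.ravel()[:,None]
    X=(np.c_[s*z,z]-np.array(i['t']))@np.array(i['R'])
    return X.reshape(h,w,3)
def proj(i,X):
    r,_=cv2.Rodrigues(np.array(i['R'],float))
    return cv2.projectPoints(np.array(X,float).reshape(-1,1,3),r,np.array(i['t'],float),np.array(i['K'],float),np.array([float(i['k1']),0,0,0,0]))[0].reshape(-1,2)
E
python3 - <<'E'
from h import *
for n in('scene','top'):
    p,d,i=grab(n,n+'0'); print(n,np.array(i['K']).round(1).tolist(),i['k1'],np.round(i['R'],3).tolist(),np.round(i['t'],3).tolist())
print(status.get_obs())
E
```

```text
scene [[420.4, 0.0, 254.3], [0.0, 420.4, 197.5], [0.0, 0.0, 1.0]] -0.14463508226319022 [[0.709, -0.705, 0.016], [-0.472, -0.491, -0.732], [0.524, 0.511, -0.681]] [-0.25, 0.354, 0.919]
top [[455.7, 0.0, 255.8], [0.0, 455.7, 193.3], [0.0, 0.0, 1.0]] 0.020972171649295355 [[0.01, -1.0, 0.022], [-0.986, -0.014, -0.165], [0.165, -0.02, -0.986]] [0.087, 0.48, 1.282]
{'time': 0.1, 'q': array([ 1.14947802e+00,  5.28367561e-01,  1.43373485e+00, -1.18754845e-05,
        1.18139781e+00, -1.78499274e-01]), 'joint_velocities': array([-0.00019471, -0.00253723, -0.00357886, -0.0014994 , -0.00020143,
       -0.00310634]), 'joint_torque': array([-8.73440640e-04, -4.40984666e+01, -1.77150321e+01,  6.34458871e-02,
        5.33689745e-02, -3.79403457e-05]), 'position': array([0.15012463, 0.60639829, 0.40388512]), 'tool_rot': array([ 7.87538696e-01,  6.16264466e-01, -8.41010039e-04,  4.49932197e-04]), 'ft_force': array([-0.05288041,  0.52350124,  0.09586744]), 'moment': array([-0.04277025,  0.00917009, -0.01814898]), 'grip_width': 0.0869940189047732}
```

View pics/scene0.png

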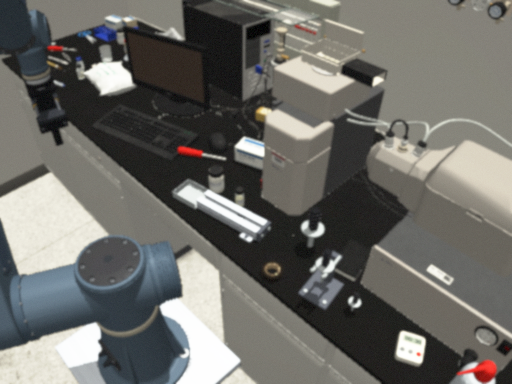

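View pics/top0.png

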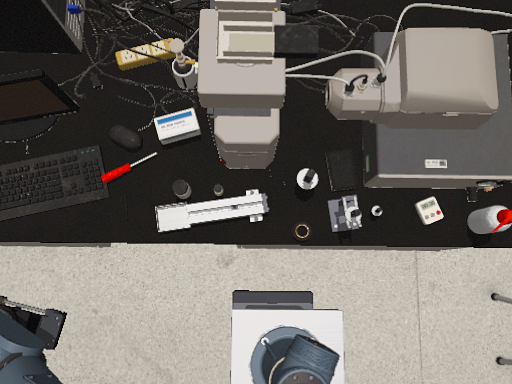

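Run:
```python
from h import *
p,d,i=load('scene0'); c=p[170:320,160:380,::-1]; cv2.imwrite('pics/c1.png',cv2.resize(c,None,fx=3.6,fy=3.6,interpolation=2))
p,d,i=load('top0'); c=p[155:245,145:395,::-1]; cv2.imwrite('pics/c2.png',cv2.resize(c,None,fx=3.2,fy=3.2,interpolation=2))
c=p[180:240,315:395,::-1]; cv2.imwrite('pics/c3.png',cv2.resize(c,None,fx=9,fy=9,interpolation=2))
```

```text
(no output)
```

View pics/c1.png

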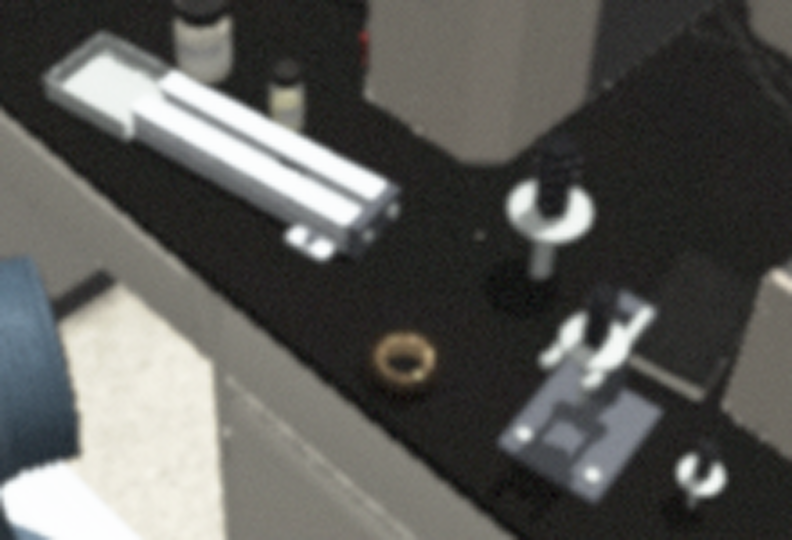

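View pics/c2.png

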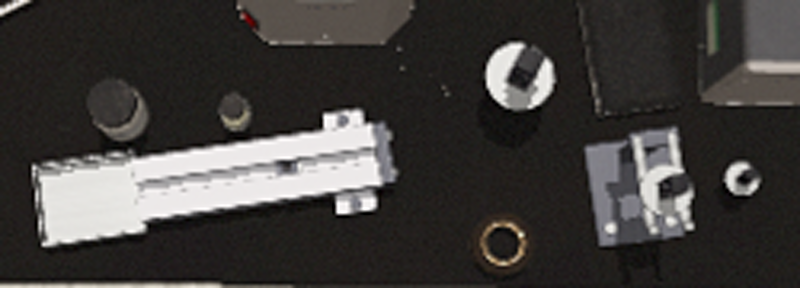

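View pics/c3.png

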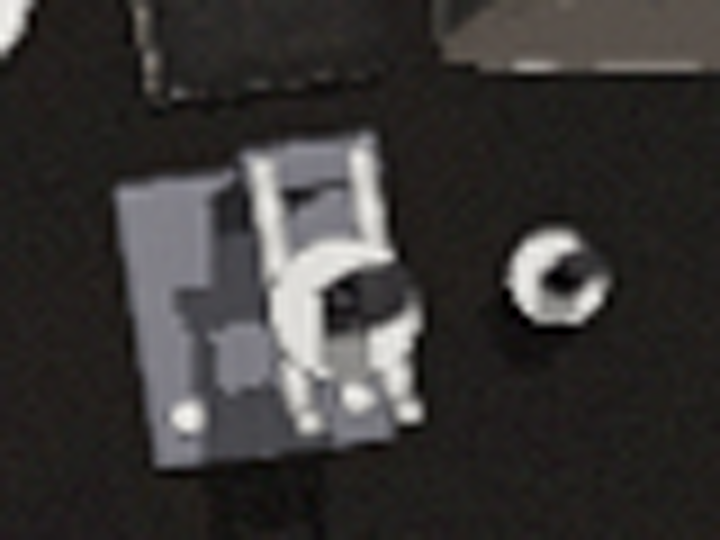

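Run:
```python
from h import *
p,d,i=load('top0'); X=pts(i,d); hsv=cv2.cvtColor(p,cv2.COLOR_RGB2HSV); V=hsv[...,2]
print('cam',-(i['R'].T@i['t']))
np.set_printoptions(precision=4,suppress=True)
# rail top: bright, z ~0.032
m=(abs(X[...,2]-0.032)<0.006)&(V>130)
sub=np.zeros_like(m);sub[180:240,150:280]=1;m&=sub.astype(bool)
m=cv2.morphologyEx(m.astype(np.uint8),cv2.MORPH_CLOSE,np.ones((3,3)))
n,l,s,c=cv2.connectedComponentsWithStats(m);k=1+s[1:,4].argmax();print(s[1:])
uv=np.argwhere(m>0)[:,::-1]
Q=plane(i,uv,0.032)[:,:2];r=cv2.minAreaRect((Q*1000).astype(np.float32));print('railtop rect',r,cv2.boxPoints(r))
z=X[...,2]
for (u,v) in [(353,211),(357,209),(307,180),(377,211),(181,188),(218,189),(302,231)]:
    print(u,v,X[v,u],p[v,u])
# collar
sub=np.zeros(z.shape,bool);sub[195:235,338:372]=1
m=sub&(V>150)&(abs(z-0.119)<0.006);print(m.sum(),X[m].mean(0))
print('handle',[ (a,b,X[b,a].round(3)) for b in range(205,214,2) for a in range(350,364,2)])
```

```text
cam [0.26112535 0.11991437 1.34144025]
[[ 222  190    1    1    1]
 [ 186  194   82   30 1154]
 [ 182  203    1    1    1]
 [ 157  227    1    1    1]
 [ 188  227    1    1    1]]
railtop rect ((437.59954833984375, 223.0543670654297), (87.02985382080078, 321.4850158691406), 11.971146583557129) [[361.6899 371.2753]
 [428.372   56.7818]
 [513.5092  74.8335]
 [446.8271 389.3269]]
353 211 [ 0.4152 -0.1592  0.1622] [ 7 10  8]
357 209 [ 0.4198 -0.1684  0.1681] [113 112 108]
307 180 [ 0.508  -0.0473  0.1028] [36 33 36]
377 211 [ 0.43   -0.2531  0.056 ] [6 5 6]
181 188 [0.4851 0.3043 0.0761] [59 56 55]
218 189 [0.4865 0.2015 0.0607] [68 62 60]
302 231 [ 0.375  -0.0452 -0.0009] [29 26 27]
163 [ 0.4167 -0.1631  0.1177]
handle [(350, 205, array([ 0.453, -0.188,  0.006])), (352, 205, array([ 0.454, -0.194,  0.004])), (354, 205, array([ 0.438, -0.174,  0.114])), (356, 205, array([ 0.438, -0.18 ,  0.112])), (358, 205, array([ 0.455, -0.213,  0.001])), (360, 205, array([ 0.456, -0.221, -0.007])), (362, 205, array([ 0.455, -0.226, -0.003])), (350, 207, array([ 0.432, -0.163,  0.115])), (352, 207, ar
[... 501 characters left out ...]
0.443, -0.219, -0.001])), (362, 209, array([ 0.443, -0.224,  0.001])), (350, 211, array([ 0.419, -0.158,  0.134])), (352, 211, array([ 0.417, -0.159,  0.152])), (354, 211, array([ 0.415, -0.161,  0.167])), (356, 211, array([ 0.415, -0.166,  0.165])), (358, 211, array([ 0.415, -0.171,  0.167])), (360, 211, array([ 0.436, -0.218,  0.003])), (362, 211, array([ 0.437, -0.225, -0.002])), (350, 213, array([ 0.414, -0.159,  0.127])), (352, 213, array([ 0.412, -0.16 ,  0.149])), (354, 213, array([ 0.409, -0.16 ,  0.171])), (356, 213, array([ 0.409, -0.165,  0.169])), (358, 213, array([ 0.41 , -0.172,  0.163])), (360, 213, array([ 0.416, -0.188,  0.118])), (362, 213, array([ 0.431, -0.224, -0.   ]))]
```

Run:
```python
from h import *
p,d,i=load('top0'); c=p[183:238,150:275,::-1]; cv2.imwrite('pics/c4.png',cv2.resize(c,None,fx=6.4,fy=6.4,interpolation=cv2.INTER_CUBIC))
c=p[195:240,335:375,::-1]; cv2.imwrite('pics/c5.png',cv2.resize(c,None,fx=13,fy=13,interpolation=cv2.INTER_CUBIC))
p,d,i=load('scene0'); c=p[235:315,290:370,::-1]; cv2.imwrite('pics/c6.png',cv2.resize(c,None,fx=7.4,fy=7.4,interpolation=cv2.INTER_CUBIC))
```

```text
(no output)
```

View pics/c4.png

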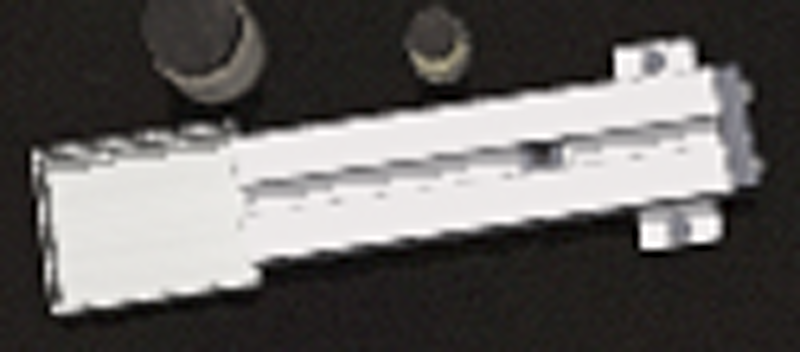

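View pics/c5.png

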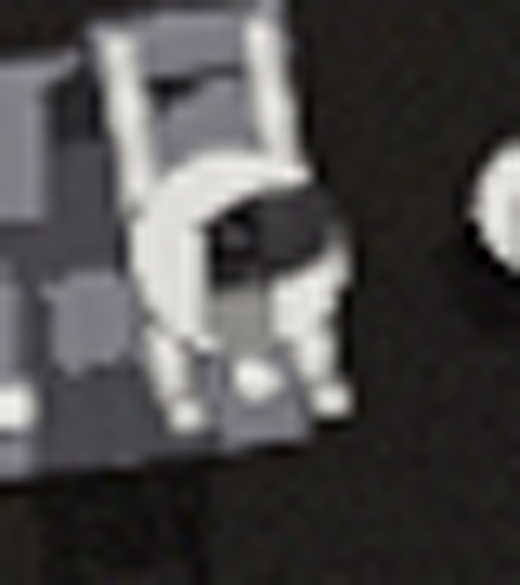

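View pics/c6.png

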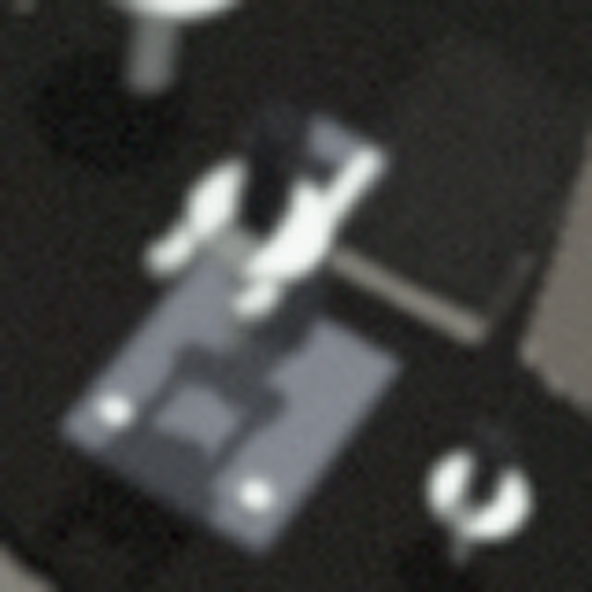

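Run:
```python
from h import *
np.set_printoptions(precision=4,suppress=True)
p,d,i=load('top0')
g=cv2.cvtColor(p,cv2.COLOR_RGB2GRAY).astype(float)
# columns: far edge & near edge & dark slot
far=[];near=[];slot=[]
for u in range(194,258):
    col=g[:,u]
    c0=int(205+ (234-u)*0.14)
    up=[v for v in range(c0-4,c0-25,-1) if col[v]<120][0]; far.append((u,up+(120-col[up])/(col[up+1]-col[up])))
    dn=[v for v in range(c0+6,c0+25) if col[v]<120][0]; near.append((u,dn-(120-col[dn])/(col[dn-1]-col[dn])))
    seg=np.arange(c0-6,c0+8); slot.append((u,seg[col[seg].argmin()],col[seg].min()))
def fit(uv,z):
    Q=plane(i,uv,z)[:,:2]*1000
    vx,vy,x,y=cv2.fitLine(Q.astype(np.float32),cv2.DIST_HUBER,0,.01,.01).ravel()
    if vy<0: vx,vy=-vx,-vy
    n=np.array([-vy,vx]);e=(Q-[x,y])@n
    return np.array([vx,vy]),np.array([x,y]),e.std()
for nm,a,z in(('far',far,.032),('near32',near,.032),('near0',near,0.)):
    v,c,e=fit(a,z); print(nm,v,c,e,np.degrees(np.arctan2(v[1],v[0])), 'y->x at y=223:',c[0]+v[0]*(223-c[1])/v[1])
print([tuple(np.round(s,0)) for s in slot[::3]])
# ends along line
c=lambda a,b:(150+a/6.4-.42,183+b/6.4-.42)
for nm,q in(('open far',(235,138)),('open near',(262,262)),('closed far',(715,70)),('closed near',(735,190)),('slot open',(245,187)),('slot closed',(715,122))): print(nm,plane(i,[c(*q)],.032))
print('nut',plane(i,[c(543,155),c(523,155),c(562,155)],.019),'pan floor corners',plane(i,[c(50,300),c(40,160)],.003))
X=pts(i,d)
for u,v in((220,200),(200,205),(240,195),(220,212),(170,215)):print(u,v,X[v-1:v+2,u-1:u+2].reshape(-1,3).mean(0))
```

```text
far [-0.1747  0.9846] [462.972  195.5791] 4.82694926327061 100.06304 y->x at y=223: 458.1059
near32 [-0.1635  0.9865] [407.8215 170.9909] 0.5894868950185125 99.41298 y->x at y=223: 399.19937
near0 [-0.1635  0.9865] [411.4065 172.2391] 0.6038894033312322 99.412964 y->x at y=223: 402.99127
[(np.float64(194.0), np.float64(211.0), np.float64(125.0)), (np.float64(197.0), np.float64(210.0), np.float64(160.0)), (np.float64(200.0), np.float64(210.0), np.float64(125.0)), (np.float64(203.0), np.float64(210.0), np.float64(157.0)), (np.float64(206.0), np.float64(209.0), np.float64(113.0)), (np.float64(209.0), np.float64(209.0), np.float64(157.0)), (np.float64(212.0), np.float64(208.0), np.float64(121.0)), (np.float64(215.0), np.float64(208.0), np.float64(139.0)), (np.float64(218.0), np.float64(207.0), np.float64(125.0)), (np.float64(221.0), np.float64(207.0), np.float64(127.0)), (np.float64(224.0), np.float64(206.0), np.float64(160.0)), (np.float64(227.0), np.float64(206.0), np.float64(125.0)), (np.float64(230.0), np.float64(206.0), np.float64(137.0)), (np.float64(233.0), np.float64(205.0), np.f
[... 298 characters left out ...]
4(126.0)), (np.float64(251.0), np.float64(202.0), np.float64(156.0)), (np.float64(254.0), np.float64(202.0), np.float64(122.0)), (np.float64(257.0), np.float64(202.0), np.float64(156.0))]
open far [[0.4458 0.2937 0.032 ]]
open near [[0.3898 0.2797 0.032 ]]
closed far [[0.48  0.077 0.032]]
closed near [[0.4251 0.0675 0.032 ]]
slot open [[0.4235 0.2885 0.032 ]]
slot closed [[0.456  0.0768 0.032 ]]
nut [[0.4416 0.1549 0.019 ]
 [0.4415 0.1641 0.019 ]
 [0.4418 0.1463 0.019 ]] pan floor corners [[0.374  0.379  0.003 ]
 [0.4384 0.3866 0.003 ]]
220 200 [0.4608 0.1974 0.0216]
200 205 [0.444  0.2543 0.0305]
240 195 [ 0.48    0.1395 -0.0006]
220 212 [0.425  0.1963 0.0256]
170 215 [0.417  0.3442 0.003 ]
```

```bash
cat > rail.py <<'E'
from h import *
np.set_printoptions(precision=4,suppress=True)
p,d,i=load('top0')
g=cv2.cvtColor(p,cv2.COLOR_RGB2GRAY).astype(float)
def cross(col,v0,v1,th=130):
    st=1 if v1>v0 else -1
    for v in range(v0,v1,st):
        a,b=col[v],col[v+st]
        if (a-th)*(b-th)<=0: return v+st*(th-a)/(b-a)
far=[];near=[];slot=[]
for u in range(194,256):
    col=g[:,u]; c0=207+(234-u)*0.145
    if u<243: far.append((u,cross(col,int(c0-5),int(c0-20))))
    if u<246: near.append((u,cross(col,int(c0+6),int(c0+20))))
    if not 228<u<242:
        s=np.arange(int(c0-6),int(c0+2)); w=np.clip(230-col[s],0,None); slot.append((u,(s*w).sum()/w.sum()))
def fit(uv,z,nm,ii=i):
    Q=plane(ii,[a for a in uv if a[1] is not None],z)[:,:2]*1000
    vx,vy,x,y=cv2.fitLine(Q.astype(np.float32),cv2.DIST_HUBER,0,.01,.01).ravel()
    if vy<0: vx,vy=-vx,-vy
    e=(Q-[x,y])@[-vy,vx]
    print(nm,'ang',np.degrees(np.arctan2(vy,vx)),'std',e.std(),'x at y=80,180,280',[round(float(x+vx*(Y-y)/vy),2) for Y in(80,180,280)])
if __name__=='__main__':
    fit(far,.032,'far');fit(near,.032,'near');fit(slot,.032,'slotdark')
E
python3 rail.py
python3 - <<'E'
from h import *
p,d,i=load('scene0'); c=p[172:250,168:275,::-1]; cv2.imwrite('pics/c7.png',cv2.resize(c,None,fx=7,fy=7,interpolation=cv2.INTER_CUBIC))
print(-(i['R'].T@i['t']))
E
```

```text
far ang 99.41762 std 0.3650902387214482 x at y=80,180,280 [481.55, 464.96, 448.38]
near ang 99.274055 std 0.5290465275853372 x at y=80,180,280 [422.88, 406.55, 390.22]
slotdark ang 99.19739 std 0.6319834690877514 x at y=80,180,280 [455.23, 439.04, 422.84]
[-0.13745349 -0.47208109  0.88896761]
```

View pics/c7.png

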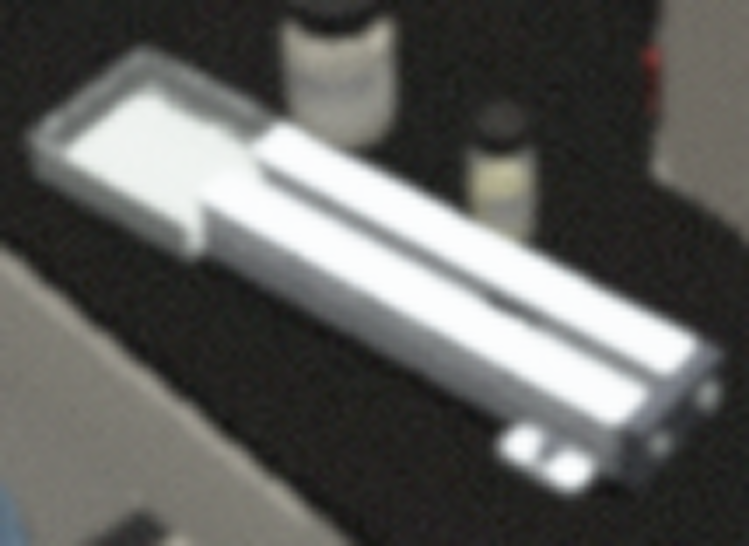

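Run:
```python
from rail import *
p,d,i2=load('scene0'); g=cv2.cvtColor(p,cv2.COLOR_RGB2GRAY).astype(float)
N=[];F=[];SL=[]; A=[];B=[]
for u in range(212,248):
    col=g[:,u]
    # approx slot center row in this column: crop line (270,175)->(640,372)
    c0=172+(175+(((u-168)*7-270)/370*197))/7
    s=np.arange(int(c0-4),int(c0+6)); k=s[col[s].argmin()]
    fo=lambda v,a,b,th:cross(col,v,v+a*b,th)
    kn=k+3; kf=k-3
    SL.append((u,k)); 
    A.append((u,cross(col,k,k+4,170)));B.append((u,cross(col,k,k-4,170)))
    N.append((u,cross(col,k+3,k+14,190))); F.append((u,cross(col,k-4,k-16,130)))
for nm,a in(('near',N),('far',F),('slotnear',A),('slotfar',B)): fit(a,.032,nm,i2)
```

```text
near ang 99.29851 std 0.16980932856714823 x at y=80,180,280 [422.12, 405.74, 389.37]
far ang 99.1003 std 6.491659938778596 x at y=80,180,280 [484.33, 468.31, 452.3]
slotnear ang 98.75808 std 0.662227877993042 x at y=80,180,280 [448.45, 433.05, 417.64]
slotfar ang 99.56046 std 0.203509254788714 x at y=80,180,280 [456.73, 439.88, 423.04]
```

Run:
```python
from h import *
np.set_printoptions(precision=4,suppress=True)
p,d,i=load('top0'); p2,d2,i2=load('scene0')
print('collar',plane(i,[(353.2,214.4)],.119),'handletop',plane(i,[(355.2,212.6)],.168))
X=pts(i,d)
m=np.zeros(d.shape,bool);m[200:225,345:368]=1
a=m&(abs(X[...,2]-.168)<.006);print('depth handle top',a.sum(),X[a].mean(0),X[a].min(0),X[a].max(0))
r=cv2.minAreaRect((X[a][:,:2]*1000).astype(np.float32));print(r)
X2=pts(i2,d2);m=np.zeros(d.shape,bool);m[240:290,310:350]=1
a=m&(X2[...,2]>.125);print('scene handle',a.sum(),X2[a].mean(0),X2[a].min(0),X2[a].max(0))
a=m&(abs(X2[...,2]-.119)<.004);print('scene collar',a.sum(),X2[a].mean(0),X2[a].min(0),X2[a].max(0))
a=(abs(X[...,2]-.119)<.004);mm=np.zeros(d.shape,bool);mm[200:232,340:368]=1;a&=mm;print('top collar',a.sum(),X[a].min(0),X[a].max(0))
# heights nearby
for nm,u0,u1,v0,v1 in(('box',195,285,60,172),('machine',362,512,110,190),('bigscr',295,320,165,192)):
    q=X[v0:v1,u0:u1].reshape(-1,3);q=q[q[:,2]>.09 if nm!='bigscr' else q[:,2]>.02];print(nm,q.min(0),q.max(0))
# project estimates on both, draw
im=cv2.resize(p[195:240,335:375,::-1],None,fx=13,fy=13,interpolation=2)
for z,r_ in((.119,.022),(.168,.0)):
  for t in np.linspace(0,6.28,40):
    u=proj(i,[0.417+r_*np.cos(t),-.1665+r_*np.sin(t),z])[0]; cv2.circle(im,tuple(((u-[335,195]+.46)*13).astype(int)),2,(0,0,255),-1)
im2=cv2.resize(p2[235:315,290:370,::-1],None,fx=7,fy=7,interpolation=2)
for z,r_ in((.119,.022),(.168,.0)):
  for t in np.linspace(0,6.28,40):
    u=proj(i2,[0.417+r_*np.cos(t),-.1665+r_*np.sin(t),z])[0]; cv2.circle(im2,tuple(((u-[290,235]+.46)*7).astype(int)),2,(0,0,255),-1)
im=cv2.resize(im,(498,560));cv2.imwrite('pics/c8.png',np.hstack([im,im2])[:, :1058]); cv2.imwrite('pics/c8.png',cv2.resize(cv2.imread('pics/c8.png'),(790,418)))
```

```text
collar [[ 0.4116 -0.1697  0.119 ]] handletop [[ 0.4103 -0.1635  0.168 ]]
depth handle top 39 [ 0.4119 -0.1674  0.1667] [ 0.4043 -0.1756  0.1622] [ 0.4205 -0.1592  0.1711]
((412.3205261230469, -167.0128936767578), (16.217281341552734, 15.450865745544434), 7.96360969543457)
scene handle 143 [ 0.3742 -0.1897  0.1981] [-0.1375 -0.4721  0.1257] [ 0.4217 -0.1608  0.889 ]
scene collar 179 [ 0.4082 -0.1719  0.1181] [ 0.3757 -0.1894  0.115 ] [ 0.4593 -0.1468  0.123 ]
top collar 162 [ 0.3745 -0.1889  0.1152] [ 0.4515 -0.1429  0.1228]
box [0.2611 0.0388 0.0901] [0.7228 0.2466 1.3414]
machine [ 0.2611 -0.6031  0.09  ] [0.7014 0.1199 1.3414]
bigscr [ 0.2611 -0.0798  0.065 ] [0.546  0.1199 1.3414]
```

View pics/c8.png

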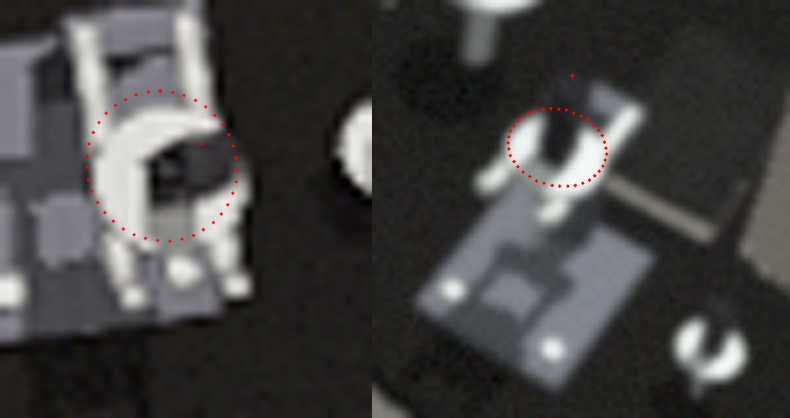

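Run:
```python
from h import *
np.set_printoptions(precision=4,suppress=True)
p,d,i=load('top0'); p2,d2,i2=load('scene0')
X=pts(i,d);X[d==0]=np.nan;X2=pts(i2,d2);X2[d2==0]=np.nan
a=np.zeros(d.shape,bool);a[240:290,310:350]=1;a&=(X2[...,2]>.128)&(X2[...,2]<.18);q=X2[a];print('scene handle',len(q),np.median(q,0),q.min(0),q.max(0))
for nm,u0,u1,v0,v1 in(('box',195,285,60,172),('machine',362,512,110,190),('bigscr',295,320,165,192)):
    q=X[v0:v1,u0:u1].reshape(-1,3);q=q[q[:,2]>(.09 if nm!='bigscr' else .02)];print(nm,np.nanmin(q,0),np.nanmax(q,0))
    if nm=='box':
        f=q[q[:,0]<.62];print(np.percentile(f,[0,5,50,95,100],axis=0))
C=[.4115,-.1675]
t=np.linspace(0,6.28,50)
def dr(im,ii,o,s):
    im=cv2.resize(im,None,fx=s,fy=s,interpolation=2)
    P=[[C[0]+.022*np.cos(x),C[1]+.022*np.sin(x),.119] for x in t]
    e=np.radians(100);ex=np.array([np.cos(e),np.sin(e)]);ey=np.array([-ex[1],ex[0]])
    for k in np.linspace(-1,1,9):
        for w in((k,1),(k,-1),(1,k),(-1,k)): P.append([*(np.array(C)+.008*(w[0]*ex+w[1]*ey)),.168])
    for u in proj(ii,P): cv2.circle(im,tuple(((u-o+.46)*s).astype(int)),1,(0,0,255),-1)
    return im
cv2.imwrite('pics/c9.png',np.hstack([dr(p[195:240,335:375,::-1],i,[335,195],9)[:400],dr(p2[240:285,310:360,::-1],i2,[310,240],9)[:400]]))
```

```text
scene handle 131 [ 0.4065 -0.171   0.1545] [ 0.4017 -0.1778  0.1286] [ 0.4217 -0.1608  0.1688]
box [0.5576 0.0388 0.0901] [0.7228 0.2466 0.4276]
[[0.5576 0.0442 0.0901]
 [0.5591 0.0544 0.117 ]
 [0.5751 0.1232 0.2798]
 [0.615  0.1914 0.285 ]
 [0.6199 0.2027 0.2891]]
machine [ 0.4996 -0.6031  0.09  ] [ 0.7014 -0.161   0.2919]
bigscr [ 0.4881 -0.0798  0.065 ] [ 0.546  -0.0204  0.1465]
```

View pics/c9.png

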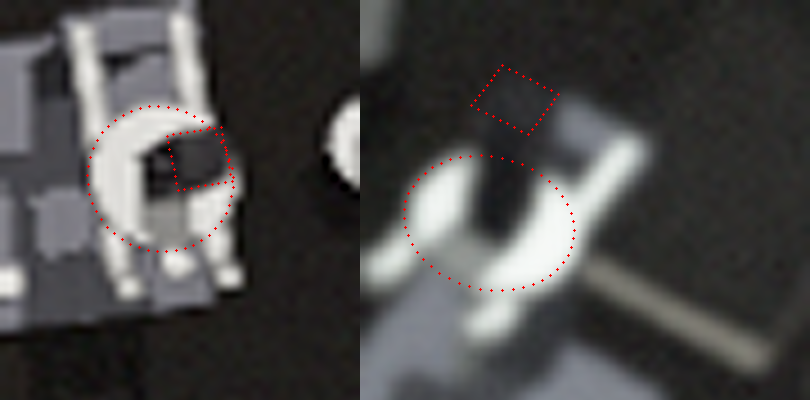

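```bash
cat > plan.py <<'E'
from h import *
from scipy.spatial.transform import Rotation as Ro
np.set_printoptions(precision=4,suppress=True)
def rows(delta,phi,n=None,step=.025):
    """world delta -> tool units, n equal rows"""
    f=np.radians(phi);T=np.array([[np.cos(f),np.sin(f),0],[np.sin(f),-np.cos(f),0],[0,0,-1]])
    t=T@np.array(delta,float)/.025
    k=n or int(np.ceil(max(abs(t))-1e-6)); print(k,'rows of',(t/k).round(3).tolist(),'total',t.round(3).tolist())
def st():
    o=status.get_obs();R=Ro.from_quat(o['tool_rot']).as_matrix()
    print('t',round(o['time'],2),'pos',o['position'],'phi',round(np.degrees(np.arctan2(R[1,0],R[0,0])),2),'tilt',R[:,2],'F',o['ft_force'],'M',o['moment'],'w',o['grip_width']);return o
E
python3 - <<'E'
from plan import *
p,d,i=load('top0');X=pts(i,d);X[d==0]=np.nan
q=X[100:200,330:512].reshape(-1,3)
for a in(.5,.52,.54,.56): 
    f=q[(q[:,0]>a)&(q[:,0]<a+.02)&(q[:,2]>.05)&(q[:,1]>-.35)];print(a,f.shape,np.nanmax(f,0) if len(f) else '')
f=100.1
rows([.27,-.306,0],f); rows([-.009,-.468,0],f); rows([0,0,.311-.404],f)
E
```

```text
0.5 (557, 3) [ 0.52   -0.2261  0.1612]
0.52 (407, 3) [ 0.5399 -0.2264  0.1632]
0.54 (400, 3) [ 0.5598 -0.226   0.1609]
0.56 (400, 3) [ 0.58   -0.2254  0.1614]
14 rows of [-0.996, 0.606, 0.0] total [-13.944, 8.486, 0.0]
19 rows of [-0.967, -0.191, 0.0] total [-18.367, -3.637, 0.0]
4 rows of [0.0, 0.0, 0.93] total [0.0, 0.0, 3.72]
```

Request:
{"name": "step_arm", "arguments": {
  "steps": [
    [-1,0,0,0,0,0,-1],
    [-1,0,0,0,0,0,-1],
    [-1,0,0,0,0,0,-1],
    [-1,-1,0.6,0,0,0,0],
    [-1,-1,0.6,0,0,0,0],
    [-1,-1,0.6,0,0,0,0],
    [-1,-1,0.6,0,0,0,0],
    [-1,-1,0.6,0,0,0,0],
    [-1,-1,0.6,0,0,0,0],
    [-1,-1,0.6,0,0,0,0]
  ],
  "squeeze": 60
}}

```text
time: 1.1
position: [0.2848, 0.4517, 0.4044]
tool_rot: [0.642, 0.767, -0.0, -0.0]
ft_force: [0.6, -0.8, 0.0]
grip_width: 0.0873
```

Request:
{"name": "step_arm", "arguments": {
  "steps": [
    [-1,-1,0.6,0,0,0,0],
    [-1,-1,0.6,0,0,0,0],
    [-1,-1,0.6,0,0,0,0],
    [-1,-1,0.6,0,0,0,0],
    [-1,-1,0.6,0,0,0,0],
    [-1,-1,0.6,0,0,0,0],
    [-1,-1,0.6,0,0,0,0],
    [-1,-1,-0.2,0,0,0,0],
    [-1,-1,-0.2,0,0,0,0],
    [-1,-1,-0.2,0,0,0,0]
  ]
}}

```text
time: 2.1
position: [0.4166, 0.2213, 0.4044]
tool_rot: [0.642, 0.767, -0.0, -0.0]
ft_force: [0.3, 0.1, 0.1]
grip_width: 0.087
```

Request:
{"name": "step_arm", "arguments": {
  "steps": [
    [-1,-1,-0.2,0,0,0,0],
    [-1,-1,-0.2,0,0,0,0],
    [-1,-1,-0.2,0,0,0,0],
    [-1,-1,-0.2,0,0,0,0],
    [-1,-1,-0.2,0,0,0,0],
    [-1,-1,-0.2,0,0,0,0],
    [-1,-1,-0.2,0,0,0,0],
    [-1,-1,-0.2,0,0,0,0],
    [-1,-1,-0.2,0,0,0,0],
    [-1,-1,-0.2,0,0,0,0]
  ]
}}

```text
time: 3.1
position: [0.4109, -0.0335, 0.4046]
tool_rot: [0.642, 0.767, -0.0, -0.0]
ft_force: [0.2, -0.4, -0.2]
grip_width: 0.0868
```

Run:
```python
from plan import *
o=st(); P=o['position']; rows([.411-P[0],-.168-P[1],.311-P[2]],100.1)
```

```text
t 3.1 pos [ 0.4109 -0.0335  0.4046] phi 100.09 tilt [-0.0004  0.0002 -1.    ] F [ 0.1982 -0.3843 -0.1531] M [ 0.047  -0.0383  0.0122] w 0.0867710705402401
6 rows of [-0.883, -0.157, 0.624] total [-5.298, -0.941, 3.744]
```

Request:
{"name": "step_arm", "arguments": {
  "steps": [
    [-1,-0.9,-0.16,0,0,0,0],
    [-1,-0.9,-0.16,0,0,0,0],
    [-1,-0.9,-0.16,0,0,0,0],
    [-1,-0.9,-0.16,0,0,0,0],
    [-1,-0.9,-0.16,0,0,0,0],
    [-1,-0.8,-0.14,0.5,0,0,0],
    [-1,0,0,0.9,0,0,0],
    [-1,0,0,0.9,0,0,0],
    [-1,0,0,0,0,0,0],
    [-1,0,0,0,0,0,0]
  ]
}}

```text
time: 4.1
position: [0.4113, -0.167, 0.3471]
tool_rot: [0.642, 0.767, -0.0, -0.001]
ft_force: [-0.8, 0.3, -0.2]
grip_width: 0.0867
```

Run:
```python
from plan import *
o=st(); P=o['position']; rows([.411-P[0],-.168-P[1],.311-P[2]],100.1)
p,d,i=grab('scene','scene1')
c=p[190:300,270:400,::-1]; cv2.imwrite('pics/d1.png',cv2.resize(c,None,fx=5,fy=5,interpolation=2))
```

```text
t 4.1 pos [ 0.4113 -0.167   0.3471] phi 100.09 tilt [-0.0011  0.0008 -1.    ] F [-0.7589  0.3106 -0.1609] M [-0.0314 -0.0294  0.0303] w 0.08669903337466192
2 rows of [-0.018, -0.009, 0.723] total [-0.036, -0.017, 1.446]
```

View pics/d1.png

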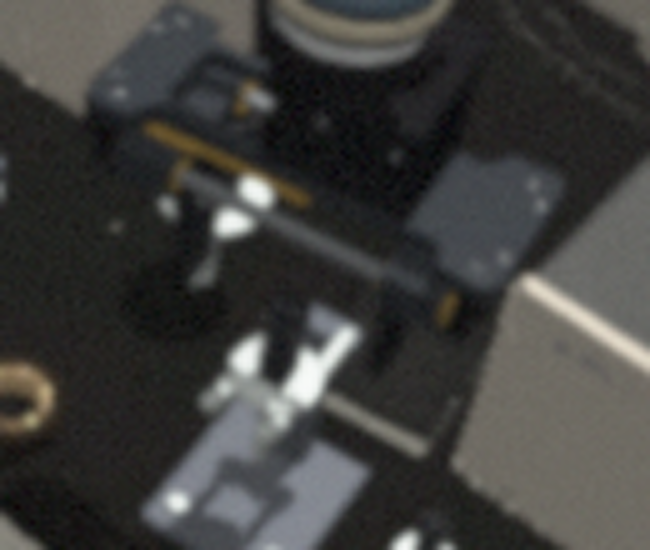

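The gripper straddles the middle scraper's handle (crop 285,340), with the fingers left and right of it. I'll go down and close.

Request:
{"name": "step_arm", "arguments": {
  "steps": [
    [-1,-0.02,0,0.5,0,0,0],
    [-1,0,0,0.5,0,0,0],
    [-1,0,0,0.44,0,0,0],
    [-1,0,0,0,0,0,0],
    [1,0,0,0,0,0,0],
    [1,0,0,0,0,0,0],
    [1,0,0,0,0,0,0],
    [1,0,0,0,0,0,0],
    [1,0,0,0,0,0,0],
    [1,0,0,0,0,0,0]
  ]
}}

```text
time: 5.15
position: [0.4114, -0.1676, 0.3114]
tool_rot: [0.642, 0.767, 0.0, 0.0]
ft_force: [-0.3, -0.0, 0.2]
grip_width: 0.0468
```

Run:
```python
from plan import *
o=st()
```

```text
t 5.15 pos [ 0.4114 -0.1676  0.3114] phi 100.09 tilt [ 0.0002 -0.0001 -1.    ] F [-0.3183 -0.037   0.1566] M [ 0.0052 -0.0072  0.0258] w 0.046832689152036526
```

Still closing; continue, then lift after the grip is confirmed.

Request:
{"name": "step_arm", "arguments": {
  "steps": [
    [1,0,0,0,0,0,0],
    [1,0,0,0,0,0,0],
    [1,0,0,0,0,0,0],
    [1,0,0,0,0,0,0],
    [1,0,0,0,0,0,0],
    [1,0,0,0,0,0,0],
    [1,0,0,0,0,0,0],
    [1,0,0,0,0,0,0],
    [1,0,0,0,0,0,0],
    [1,0,0,0,0,0,0]
  ]
}}

```text
time: 6.15
position: [0.4114, -0.1676, 0.3112]
tool_rot: [0.642, 0.767, -0.0, 0.0]
ft_force: [-0.0, -0.0, -0.2]
grip_width: 0.0157
```

Run:
```python
from plan import *
o=st()
p,d,i=grab('scene','scene2')
c=p[190:300,270:400,::-1]; cv2.imwrite('pics/d2.png',cv2.resize(c,None,fx=5,fy=5,interpolation=2))
```

```text
t 6.15 pos [ 0.4114 -0.1676  0.3112] phi 100.09 tilt [ 0.0001 -0.0001 -1.    ] F [-0.0227 -0.041  -0.1991] M [ 0.0369  0.0351 -0.0182] w 0.015683846659515478
```

View pics/d2.png

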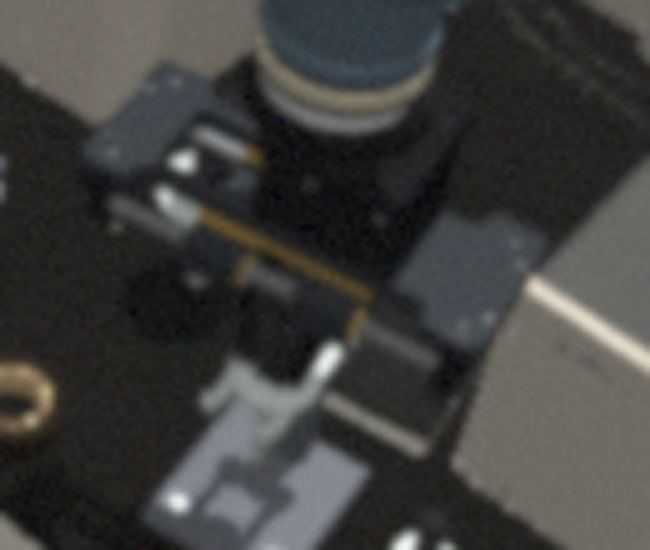

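Run:
```python
from plan import *
rows([.4445-.4114,.1183+.1676,0],100.1,12)
```

```text
12 rows of [0.919, 0.276, 0.0] total [11.027, 3.309, 0.0]
```

Request:
{"name": "step_arm", "arguments": {
  "steps": [
    [1,0,0,-0.5,0,0,0],
    [1,0,0,-0.9,0,0,0],
    [1,0,0,-0.9,0,0,0],
    [1,0,0,-0.9,0,0,0],
    [1,0,0,-0.8,0,0,0],
    [1,0,0,0,0,0,0.1],
    [1,0.5,0.1,0,0,0,0],
    [1,0.9,0.2,0,0,0,0],
    [1,0.9,0.2,0,0,0,0],
    [1,0.9,0.2,0,0,0,0]
  ]
}}

```text
time: 7.2
position: [0.4149, -0.084, 0.4096]
tool_rot: [0.648, 0.762, -0.0, -0.002]
ft_force: [0.0, -0.2, -1.4]
grip_width: 0.0156
```

Run:
```python
from plan import *
o=st();P=o['position']
rows([.4445-P[0],.1183-P[1],0],99.3)
```

```text
t 7.2 pos [ 0.4149 -0.084   0.4096] phi 99.25 tilt [-0.0038  0.0024 -1.    ] F [ 0.0345 -0.1582 -1.3757] M [ 0.0472 -0.0136  0.0109] w 0.015562947287754196
8 rows of [0.974, 0.31, 0.0] total [7.795, 2.478, 0.0]
```

Request:
{"name": "step_arm", "arguments": {
  "steps": [
    [1,0.9,0.3,0,0,0,0],
    [1,0.9,0.3,0,0,0,0],
    [1,0.9,0.3,0,0,0,0],
    [1,0.9,0.3,0,0,0,0],
    [1,0.9,0.3,0,0,0,0],
    [1,0.9,0.3,0.5,0,0,0],
    [1,0.9,0.3,0.7,0,0,0],
    [1,0.9,0.3,0.7,0,0,0],
    [1,0.6,0.08,0,0,0,0],
    [1,0,0,0,0,0,0]
  ]
}}

```text
time: 8.2
position: [0.4439, 0.1186, 0.3616]
tool_rot: [0.646, 0.763, -0.002, -0.002]
ft_force: [-0.3, -0.4, -1.7]
grip_width: 0.0157
```

Run:
```python
from plan import *
o=st();P=o['position']
rows([.4445-P[0],.1183-P[1],0],99.3)
p,d,i=grab('scene','scene3')
c=p[130:250,170:300,::-1]; cv2.imwrite('pics/d3.png',cv2.resize(c,None,fx=5,fy=5,interpolation=2))
p,d,i=grab('top','top3')
c=p[160:240,150:290,::-1]; cv2.imwrite('pics/d4.png',cv2.resize(c,None,fx=5,fy=5,interpolation=2))
```

```text
t 8.2 pos [0.4439 0.1186 0.3616] phi 99.46 tilt [-0.0059  0.0005 -1.    ] F [-0.2666 -0.3516 -1.748 ] M [ 0.0148 -0.0183  0.0061] w 0.015702010717633677
1 rows of [-0.018, 0.021, 0.0] total [-0.018, 0.021, 0.0]
```

View pics/d3.png

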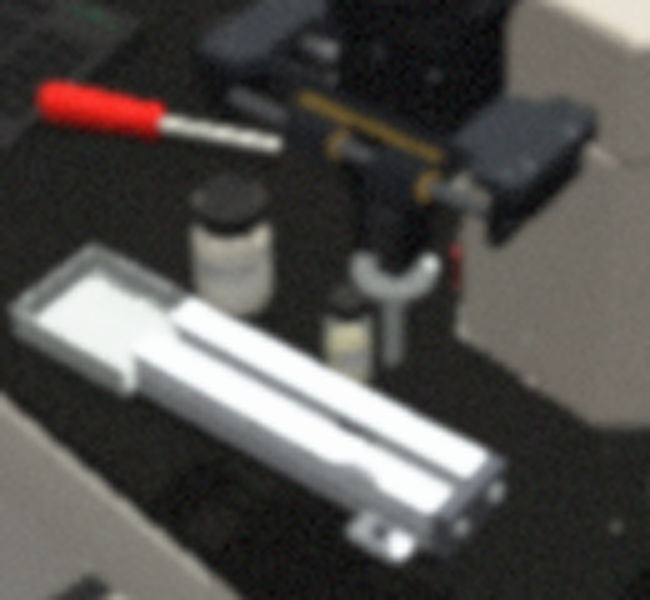

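View pics/d4.png

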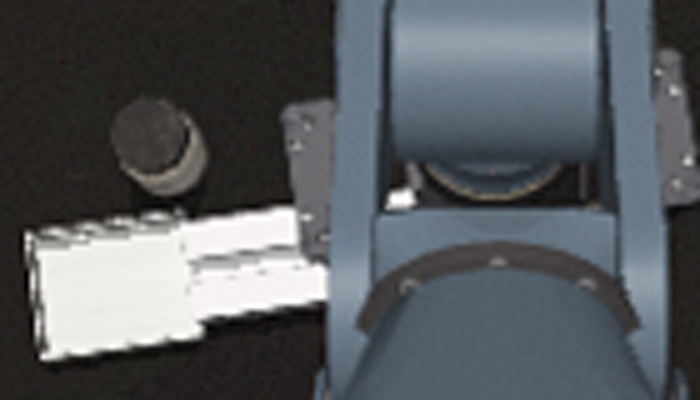

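Run:
```python
from plan import *
p,d,i=load('scene3')
for z in(.165,.150,.14,.13,.12,.11,.10,.09):
    u=proj(i,[.4439,.1186,z])[0];print(z,u,((u-[170,130]+.4)*5).round(0))
c=p[170:215,230:270,::-1]; cv2.imwrite('pics/d5.png',cv2.resize(c,None,fx=14,fy=13,interpolation=2))
g=cv2.cvtColor(p,cv2.COLOR_RGB2GRAY)
print(g[192:208,240:258])
```

```text
0.165 [247.9364 184.2594] [392. 273.]
0.15 [247.9016 188.5384] [392. 295.]
0.14 [247.8789 191.3481] [391. 309.]
0.13 [247.8565 194.1239] [391. 323.]
0.12 [247.8344 196.8664] [391. 336.]
0.11 [247.8127 199.5761] [391. 350.]
0.1 [247.7913 202.2534] [391. 363.]
0.09 [247.7703 204.8989] [391. 376.]
[[ 40  38  46  45  45  44  70  92 102  91  71  47  33  32  34  34  38  30]
 [ 47  55  68  77  57  47  68  92 102  93  70  48  30  37  37  38  31  37]
 [102 106 102  97  70  52  68  92 102  93  71  47  29  31  34  32  35  31]
 [160 155 137 112  75  53  67  89 102  94  68  43  38  31  35  35  31  32]
 [182 175 155 121  80  53  69  91  99  92  72  46  35  31  36  33  38  32]
 [180 174 156 128  82  54  68  88 101  90  67  45  34  32  35  36  31  36]
 [168 164 152 124  85  54  65  91 101  91  69  47  36  33  37  37  36  37]
 [159 153 140 117  80  56  67  92  98  90  69  47  35  33  30  31  31  29]
 [145 137 127 113  79  55  67  92  99  91  66  45  34  37  33  36  34  36]
 [133 129 126 107  75  49  66  86  94  84  62  42  39  32  35  35  32  34]
 [134 131 128 109  74  46  56  74  81  67  52  36  36  32  37  36  34  36]
 [137 137 128 105  72  44  47  53  56  45  35  40  32  32  32  33  37  36]
 [144 139 127 101  69  43  35  38  39  35  34  32  35  31  35  35  32  31]
 [166 142 122  95  64  43  28  37  34  33  35  34  33  31  33  35  33  36]
 [218 181 135  92  58  39  34  34  38  32  33  32  38  33  33  31  33  33]
 [246 232 196 150 101  66  49  30  36  34  35  34  32  36  38  35  38  34]]
```

View pics/d5.png

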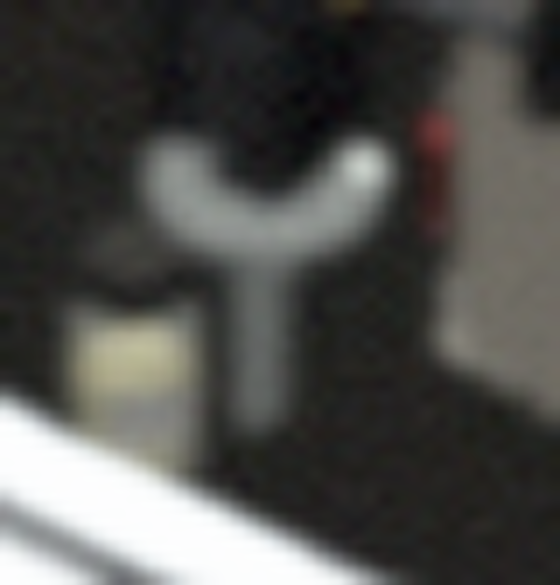

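Request:
{"name": "step_arm", "arguments": {
  "steps": [
    [1,0,0,0.5,0,0,0],
    [1,0,0,0.7,0,0,0],
    [1,0,0,0.7,0,0,0],
    [1,0,0,0.3,0,0,0],
    [1,0,0,0.2,0,0,0],
    [1,0,0,0.1,0,0,0],
    [1,0,0,0,0,0,0],
    [1,0,0,0,0,0,0],
    [1,0,0,0,0,0,0],
    [1,0,0,0,0,0,0]
  ]
}}

```text
time: 9.3
position: [0.4455, 0.1167, 0.3016]
tool_rot: [0.647, 0.762, 0.0, 0.0]
ft_force: [-1.2, -0.1, -0.8]
grip_width: 0.0155
```

Run:
```python
from plan import *
o=st();P=o['position']
p,d,i=grab('scene','scene4')
print(proj(i,[P[0],P[1],P[2]-.261]),proj(i,[P[0],P[1],.032]))
c=p[180:240,210:290,::-1]; cv2.imwrite('pics/d6.png',cv2.resize(c,None,fx=10,fy=10,interpolation=2))
```

```text
t 9.3 pos [0.4455 0.1167 0.3016] phi 99.3 tilt [ 0.0009  0.     -1.    ] F [-1.2204 -0.0705 -0.8231] M [ 0.0613  0.0158 -0.0093] w 0.015484023715865082
[[248.5553 217.5609]] [[248.5343 219.6926]]
```

View pics/d6.png

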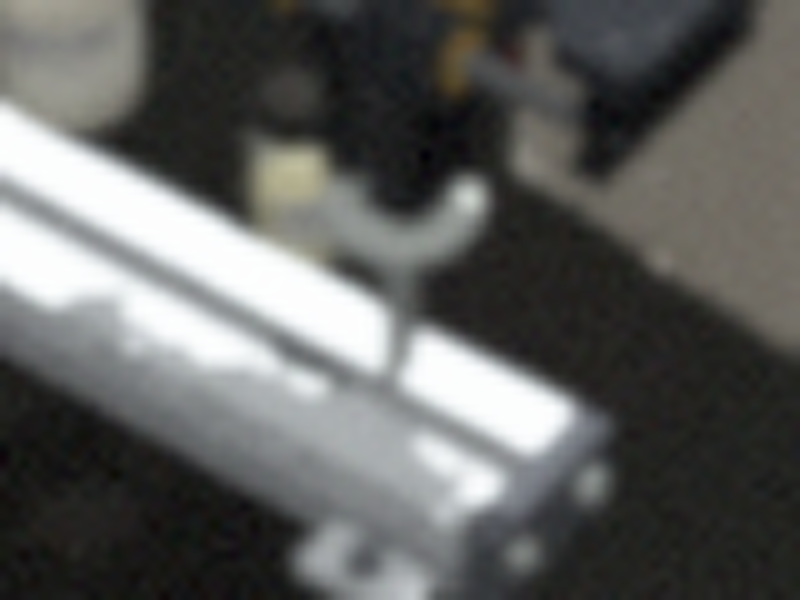

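Run:
```python
from plan import *
o=st()
p,d,i=load('scene4');g=cv2.cvtColor(p,cv2.COLOR_RGB2GRAY)
for u in(236,240,243,253,256,258): print(u,g[206:240,u].tolist())
# rail y (toward robot) of points along columns at z=.032, center line x=433.7 at y=180, ang 99.3
a=np.radians(99.3);ex=np.array([np.cos(a),np.sin(a)]);ey=np.array([-ex[1],ex[0]])
for u in (240,253):
    P=plane(i,[(u,v) for v in range(206,240)],.032)[:,:2]-[.4337,.18]
    print(u,(P@ey*1000).round(1).tolist())
    P=plane(i,[(u,v) for v in range(206,240)],.012)[:,:2]-[.4337,.18]
    print('floor',(P@ey*1000).round(1).tolist())
```

```text
t 9.35 pos [0.4455 0.1167 0.3016] phi 99.3 tilt [ 0.0007 -0.     -1.    ] F [-0.4556 -0.0866 -0.8289] M [ 0.0457  0.0113 -0.0225] w 0.015294410869233952
236 [253, 253, 253, 253, 246, 210, 155, 147, 187, 228, 233, 209, 182, 175, 174, 164, 148, 138, 135, 128, 114, 105, 98, 78, 50, 31, 27, 25, 26, 24, 22, 23, 24, 23]
240 [218, 247, 253, 253, 253, 253, 247, 213, 151, 114, 139, 207, 231, 209, 181, 174, 171, 165, 150, 131, 126, 128, 121, 109, 99, 90, 67, 70, 103, 129, 131, 106, 68, 33]
243 [93, 148, 226, 250, 253, 253, 253, 251, 236, 184, 131, 126, 149, 165, 171, 174, 174, 173, 172, 159, 148, 135, 131, 129, 116, 117, 139, 159, 164, 163, 158, 148, 127, 101]
253 [80, 52, 36, 37, 39, 45, 99, 180, 240, 251, 253, 253, 252, 244, 209, 158, 147, 182, 224, 237, 226, 194, 176, 173, 177, 173, 152, 133, 128, 119, 116, 125, 123, 98]
256 [44, 34, 35, 35, 34, 36, 36, 69, 143, 223, 249, 253, 253, 253, 250, 234, 180, 144, 158, 198, 228, 233, 235, 232, 202, 159, 126, 103, 93, 89, 80, 73, 72, 64]
258 [33, 34, 35, 34, 33, 33, 37, 40, 71, 140, 223, 249, 253, 253, 253, 250, 235, 181, 143, 158, 201, 238, 247, 23
[... 224 characters left out ...]
.4, 59.3, 62.2, 65.1, 68.0, 70.9]
floor [-47.7, -44.3, -40.9, -37.5, -34.1, -30.8, -27.4, -24.1, -20.8, -17.5, -14.3, -11.0, -7.8, -4.5, -1.3, 1.9, 5.0, 8.2, 11.4, 14.5, 17.6, 20.7, 23.8, 26.9, 30.0, 33.0, 36.1, 39.1, 42.1, 45.1, 48.1, 51.0, 54.0, 56.9]
253 [-54.2, -50.8, -47.4, -44.0, -40.7, -37.3, -34.0, -30.7, -27.4, -24.2, -20.9, -17.7, -14.4, -11.2, -8.1, -4.9, -1.7, 1.4, 4.6, 7.7, 10.8, 13.9, 16.9, 20.0, 23.1, 26.1, 29.1, 32.1, 35.1, 38.1, 41.0, 44.0, 46.9, 49.9]
floor [-71.0, -67.6, -64.1, -60.7, -57.2, -53.8, -50.4, -47.0, -43.7, -40.3, -37.0, -33.7, -30.4, -27.1, -23.9, -20.6, -17.4, -14.1, -10.9, -7.8, -4.6, -1.4, 1.7, 4.9, 8.0, 11.1, 14.2, 17.2, 20.3, 23.4, 26.4, 29.4, 32.4, 35.4]
```

Request:
{"name": "step_arm", "arguments": {
  "steps": [
    [1,0,-0.07,0.1,0,0,0],
    [1,0,0,0.1,0,0,0],
    [1,0,0,0.05,0,0,0],
    [1,0,0,0,0,0,0],
    [1,0,0,0.05,0,0,0],
    [1,0,0,0.05,0,0,0],
    [1,0,0,0.05,0,0,0],
    [1,0,0,0,0,0,0],
    [1,0,0,0,0,0,0],
    [1,0,0,0,0,0,0]
  ]
}}

```text
time: 10.35
position: [0.4437, 0.1164, 0.2913]
tool_rot: [0.648, 0.762, 0.0, 0.0]
ft_force: [-0.0, 0.1, -0.9]
grip_width: 0.0156
```

Run:
```python
from plan import *
o=st()
```

```text
t 10.35 pos [0.4437 0.1164 0.2913] phi 99.29 tilt [ 0.  0. -1.] F [-0.0188  0.086  -0.895 ] M [0.0238 0.0542 0.0252] w 0.015565169621286028
```

Request:
{"name": "step_arm", "arguments": {
  "steps": [
    [1,0,0,0.04,0,0,0],
    [1,0,0,0.04,0,0,0],
    [1,0,0,0.04,0,0,0],
    [1,0,0,0,0,0,0],
    [1,0,0,0,0,0,0],
    [1,0,0,0.04,0,0,0],
    [1,0,0,0.04,0,0,0],
    [1,0,0,0,0,0,0],
    [1,0,0,0,0,0,0],
    [1,0,0,0,0,0,0]
  ]
}}

```text
time: 11.35
position: [0.4437, 0.1164, 0.2863]
tool_rot: [0.648, 0.762, 0.0, 0.0]
ft_force: [0.1, -0.5, -1.0]
grip_width: 0.0154
```

Run:
```python
from plan import *
o=st()
```

```text
t 11.35 pos [0.4437 0.1164 0.2863] phi 99.29 tilt [ 0.  0. -1.] F [ 0.124 -0.477 -1.031] M [ 0.0101  0.0011 -0.0358] w 0.015426812066097723
```

Request:
{"name": "step_arm", "arguments": {
  "steps": [
    [1,0,0,0.12,0,0,0],
    [1,0,0,0.12,0,0,0],
    [1,0,0,0.1,0,0,0],
    [1,0,0,0.02,0,0,0],
    [1,0,0,0,0,0,0],
    [1,0,0,0.02,0,0,0],
    [1,0,0,0.02,0,0,0],
    [1,0,0,0,0,0,0],
    [1,0,0,0,0,0,0],
    [1,0,0,0,0,0,0]
  ]
}}

```text
time: 12.35
position: [0.4437, 0.1164, 0.2763]
tool_rot: [0.648, 0.762, 0.0, 0.0]
ft_force: [0.3, 0.3, -2.0]
grip_width: 0.0153
```

Run:
```python
from plan import *
o=st()
```

```text
t 12.35 pos [0.4437 0.1164 0.2763] phi 99.29 tilt [ 0.0001 -0.     -1.    ] F [ 0.3325  0.2946 -2.0071] M [0.0398 0.0221 0.0578] w 0.015339303423099662
```

Request:
{"name": "step_arm", "arguments": {
  "steps": [
    [1,0,0,0.02,0,0,0],
    [1,0,0,0.02,0,0,0],
    [1,0,0,0.02,0,0,0],
    [1,0,0,0.02,0,0,0],
    [1,0,0,0,0,0,0],
    [1,0,0,0,0,0,0],
    [1,0,0,0,0,0,0],
    [1,0,0,0,0,0,0],
    [1,0,0,0,0,0,0],
    [1,0,0,0,0,0,0]
  ]
}}

```text
time: 13.35
position: [0.4437, 0.1164, 0.2742]
tool_rot: [0.648, 0.762, -0.0, -0.0]
ft_force: [-0.5, 0.4, -0.7]
grip_width: 0.0157
```

Run:
```python
from plan import *
o=st()
```

```text
t 13.35 pos [0.4437 0.1164 0.2742] phi 99.29 tilt [-0.0001 -0.     -1.    ] F [-0.5313  0.4071 -0.6744] M [ 0.0448  0.069  -0.002 ] w 0.01568542171024099
```

Request:
{"name": "step_arm", "arguments": {
  "steps": [
    [1,0,0,0.02,0,0,0],
    [1,0,0,0.02,0,0,0],
    [1,0,0,0.02,0,0,0],
    [1,0,0,0,0,0,0],
    [1,0,0,0,0,0,0],
    [1,0,0,0,0,0,0],
    [1,0,0,0,0,0,0],
    [1,0,0,0,0,0,0],
    [1,0,0,0,0,0,0],
    [1,0,0,0,0,0,0]
  ]
}}

```text
time: 14.35
position: [0.4437, 0.1164, 0.2728]
tool_rot: [0.648, 0.762, -0.0, -0.0]
ft_force: [0.0, -0.2, -1.7]
grip_width: 0.0155
```

Run:
```python
from plan import *
o=st()
```

```text
t 14.35 pos [0.4437 0.1164 0.2728] phi 99.29 tilt [-0.  0. -1.] F [ 0.0105 -0.2372 -1.7233] M [0.0754 0.0317 0.0138] w 0.01550705642560887
```

Request:
{"name": "step_arm", "arguments": {
  "steps": [
    [1,0,0,0.02,0,0,0],
    [1,0,0,0.02,0,0,0],
    [1,0,0,0.02,0,0,0],
    [1,0,0,0,0,0,0],
    [1,0,0,0,0,0,0],
    [1,0,0,0,0,0,0],
    [1,0,0,0,0,0,0],
    [1,0,0,0,0,0,0],
    [1,0,0,0,0,0,0],
    [1,0,0,0,0,0,0]
  ]
}}

```text
time: 15.35
position: [0.4437, 0.1164, 0.2713]
tool_rot: [0.648, 0.762, 0.0, -0.0]
ft_force: [-0.3, -1.3, -0.3]
grip_width: 0.0157
```

Run:
```python
from plan import *
o=st()
```

```text
t 15.35 pos [0.4437 0.1164 0.2713] phi 99.29 tilt [ 0.  0. -1.] F [-0.2881 -1.2611 -0.348 ] M [ 0.0701 -0.0371  0.0371] w 0.01574900157061754
```

Request:
{"name": "step_arm", "arguments": {
  "steps": [
    [1,0,0,0.02,0,0,0],
    [1,0,0,0.02,0,0,0],
    [1,0,0,0.02,0,0,0],
    [1,0,0,0,0,0,0],
    [1,0,0,0,0,0,0],
    [1,0,0,0,0,0,0],
    [1,0,0,0,0,0,0],
    [1,0,0,0,0,0,0],
    [1,0,0,0,0,0,0],
    [1,0,0,0,0,0,0]
  ]
}}

```text
time: 16.35
position: [0.4438, 0.1164, 0.2699]
tool_rot: [0.648, 0.762, 0.0, 0.0]
ft_force: [-0.9, 0.1, 4.8]
grip_width: 0.0157
```

Run:
```python
from plan import *
o=st()
p,d,i=grab('scene','scene5')
c=p[180:240,210:290,::-1]; cv2.imwrite('pics/d7.png',cv2.resize(c,None,fx=10,fy=10,interpolation=2))
```

```text
t 16.35 pos [0.4438 0.1164 0.2699] phi 99.29 tilt [ 0.0002  0.     -1.    ] F [-0.9201  0.1435  4.8487] M [0.0418 0.1475 0.0528] w 0.015661735049181252
```

View pics/d7.png

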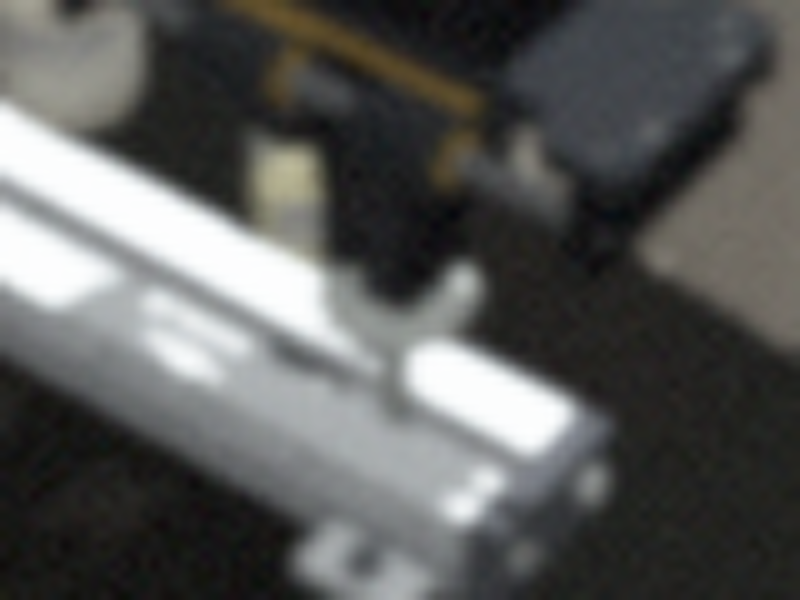

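Request:
{"name": "step_arm", "arguments": {
  "steps": [
    [1,0,0,-0.06,0,0,0],
    [1,0.1,0,0,0,0,0],
    [1,0.2,0,0,0,0,0],
    [1,0.2,0,0,0,0,0],
    [1,0.2,0,0,0,0,0],
    [1,0.2,0,0,0,0,0],
    [1,0.2,0,0,0,0,0],
    [1,0.2,0,0,0,0,0],
    [1,0.2,0,0,0,0,0],
    [1,0,0,0,0,0,0]
  ]
}}

```text
time: 17.4
position: [0.4377, 0.1533, 0.2712]
tool_rot: [0.647, 0.763, -0.001, 0.001]
ft_force: [0.2, -4.6, -1.1]
grip_width: 0.0156
```

Run:
```python
from plan import *
o=st()
p,d,i=grab('scene','scene6')
c=p[180:240,200:280,::-1]; cv2.imwrite('pics/d8.png',cv2.resize(c,None,fx=10,fy=10,interpolation=2))
```

```text
t 17.4 pos [0.4377 0.1533 0.2712] phi 99.43 tilt [ 0.0002 -0.0019 -1.    ] F [ 0.1813 -4.5892 -1.054 ] M [-1.1758 -0.0212 -0.0027] w 0.015593044514432306
```

View pics/d8.png

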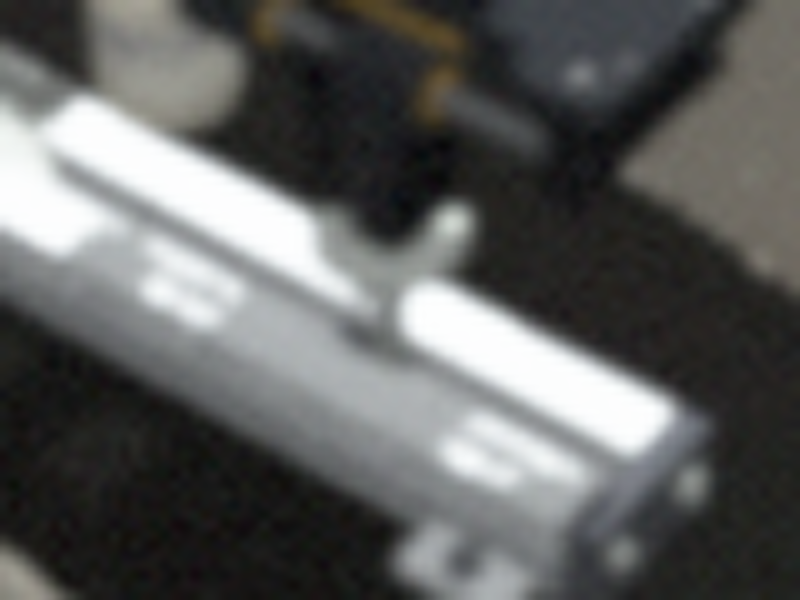

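Request:
{"name": "step_arm", "arguments": {
  "steps": [
    [1,0.2,0,0,0,0,0],
    [1,0.25,0,0,0,0,0],
    [1,0.25,0,0,0,0,0],
    [1,0.25,0,0,0,0,0],
    [1,0.25,0,0,0,0,0],
    [1,0.25,0,0,0,0,0],
    [1,0.25,0,0,0,0,0],
    [1,0.25,0,0,0,0,0],
    [1,0.2,0,0,0,0,0],
    [1,0,0,0,0,0,0]
  ]
}}

```text
time: 18.45
position: [0.4289, 0.2065, 0.2712]
tool_rot: [0.647, 0.762, -0.0, 0.0]
ft_force: [0.9, -3.2, -1.0]
grip_width: 0.0156
```

Run:
```python
from plan import *
o=st()
```

```text
t 18.45 pos [0.4289 0.2065 0.2712] phi 99.36 tilt [-0.     -0.0009 -1.    ] F [ 0.8737 -3.1809 -1.0005] M [-0.8616 -0.1823 -0.0065] w 0.015573180866922939
```

Request:
{"name": "step_arm", "arguments": {
  "steps": [
    [1,0.2,0,0,0,0,0],
    [1,0.25,0,0,0,0,0],
    [1,0.25,0,0,0,0,0],
    [1,0.25,0,0,0,0,0],
    [1,0.25,0,0,0,0,0],
    [1,0.25,0,0,0,0,0],
    [1,0.25,0,0,0,0,0],
    [1,0.25,0,0,0,0,0],
    [1,0.25,0,0,0,0,0],
    [1,0,0,0,0,0,0]
  ]
}}

```text
time: 19.45
position: [0.42, 0.2615, 0.2713]
tool_rot: [0.647, 0.762, 0.0, 0.0]
ft_force: [-0.1, 1.0, -1.4]
grip_width: 0.0153
```

Run:
```python
from plan import *
o=st()
```

```text
t 19.45 pos [0.42   0.2615 0.2713] phi 99.34 tilt [ 0.0003  0.0003 -1.    ] F [-0.054   1.027  -1.3785] M [ 0.0295 -0.0087 -0.0333] w 0.015279461250138538
```

Request:
{"name": "step_arm", "arguments": {
  "steps": [
    [1,0.15,0,0,0,0,0],
    [1,0.15,0,0,0,0,0],
    [1,0.15,0,0,0,0,0],
    [1,0.15,0,0,0,0,0],
    [1,0.15,0,0,0,0,0],
    [1,0.15,0,0,0,0,0],
    [1,0.15,0,0,0,0,0],
    [1,0.1,0,0,0,0,0],
    [1,0,0,0,0,0,0],
    [1,0,0,0,0,0,0]
  ]
}}

```text
time: 20.45
position: [0.4154, 0.2891, 0.2712]
tool_rot: [0.647, 0.762, -0.0, -0.0]
ft_force: [0.0, -0.5, -1.7]
grip_width: 0.0154
```

Run:
```python
from plan import *
o=st()
p,d,i=grab('scene','scene7')
c=p[160:220,160:240,::-1]; cv2.imwrite('pics/d9.png',cv2.resize(c,None,fx=10,fy=10,interpolation=2))
p,d,i=grab('top','top7')
c=p[185:240,145:225,::-1]; cv2.imwrite('pics/d10.png',cv2.resize(c,None,fx=8,fy=8,interpolation=2))
```

```text
t 20.45 pos [0.4154 0.2891 0.2712] phi 99.3 tilt [-0.0001 -0.0001 -1.    ] F [ 0.0161 -0.481  -1.7403] M [-0.0051 -0.0456  0.0055] w 0.015440048042965495
```

View pics/d9.png

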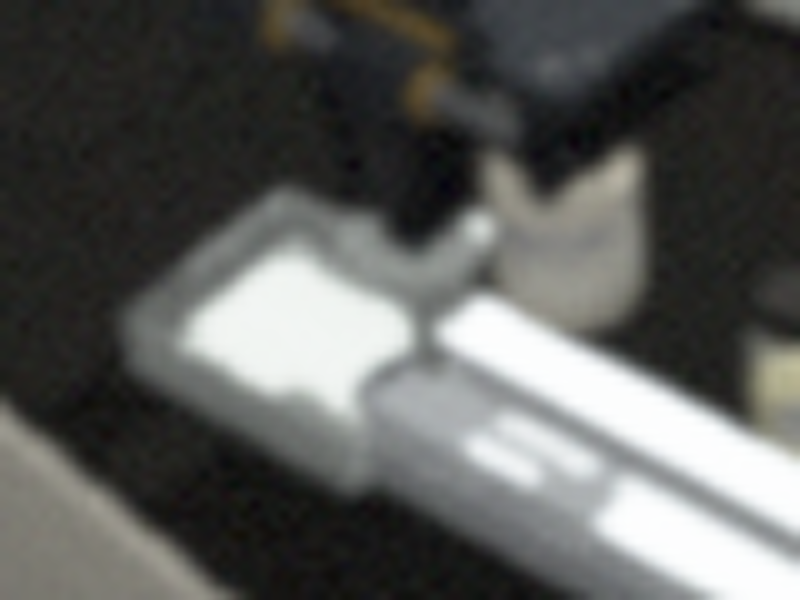

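View pics/d10.png

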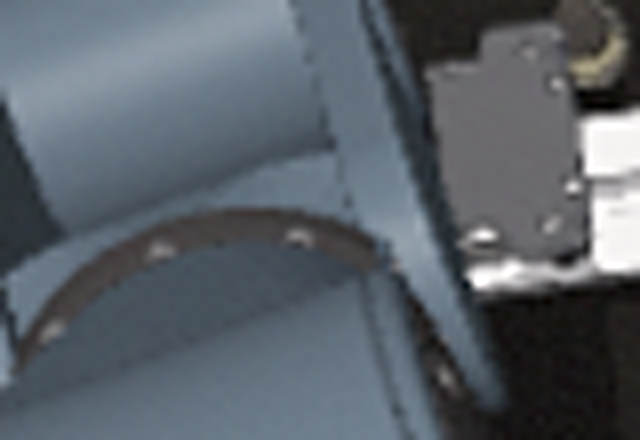

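Request:
{"name": "step_arm", "arguments": {
  "steps": [
    [1,0.15,0,0,0,0,0],
    [1,0.15,0,0,0,0,0],
    [1,0.15,0,0,0,0,0],
    [1,0.1,0,0,0,0,0],
    [1,0,0,0,0,0,0],
    [1,0,0,-0.5,0,0,0],
    [1,0,0,-0.8,0,0,0],
    [1,0,0,-0.8,0,0,0],
    [1,0,0,-0.8,0,0,0],
    [1,0,0,-0.6,0,0,0]
  ]
}}

```text
time: 21.55
position: [0.4133, 0.3026, 0.3609]
tool_rot: [0.648, 0.762, 0.001, 0.0]
ft_force: [-0.5, 0.5, -1.8]
grip_width: 0.0153
```

Request:
{"name": "step_arm", "arguments": {
  "steps": [
    [1,-0.6,0,-0.5,0,0,0],
    [1,-0.9,0,0,0,0,0],
    [1,-0.9,0,0,0,0,0],
    [1,-0.9,0,0,0,0,0],
    [1,-0.9,0,0,0,0,0],
    [1,-0.9,0,0,0,0,0],
    [1,-0.9,0,0,0,0,0],
    [1,-0.9,0,0,0,0,0],
    [1,-0.9,0,0,0,0,0],
    [1,0,0,0,0,0,0]
  ]
}}

```text
time: 22.55
position: [0.445, 0.1075, 0.3717]
tool_rot: [0.649, 0.761, -0.0, 0.001]
ft_force: [-0.5, -0.3, -1.4]
grip_width: 0.0157
```

Run:
```python
from plan import *
o=st()
p,d,i=grab('scene','scene8')
c=p[165:245,160:280,::-1]; a=cv2.resize(c,None,fx=5,fy=5,interpolation=2)
p,d,i=grab('top','top8')
c=p[185:240,145:265,::-1]; b=cv2.resize(c,None,fx=5,fy=5,interpolation=2); cv2.imwrite('pics/d11.png',np.vstack([a,b])[:600]);cv2.imwrite('pics/d12.png',b)
```

```text
t 22.55 pos [0.445  0.1075 0.3717] phi 99.09 tilt [ 0.0005 -0.0011 -1.    ] F [-0.4776 -0.2513 -1.388 ] M [0.0558 0.0209 0.0404] w 0.0156534824807853
```

View pics/d11.png

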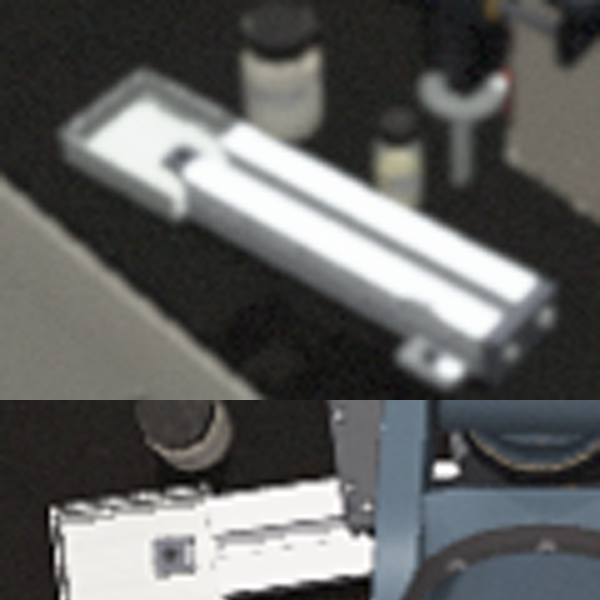

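View pics/d12.png

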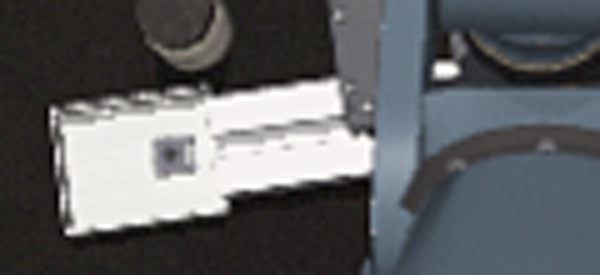

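Run:
```python
from plan import *
p,d,i=load('top8')
N=plane(i,[(179.3,215.5)],.010)[0];a=np.radians(99.3);e=np.array([np.cos(a),np.sin(a)]);D=N[:2]-[.4334,.1795];print('nut',N,'rail x',D@e,'y',D@[-e[1],e[0]])
P=status.get_obs()['position'];rows([.4114-P[0],-.1676-P[1],.411-P[2]],99.3,12)
```

```text
nut [0.415  0.3159 0.01  ] rail x 0.13753919706354475 y -0.003913642672720079
12 rows of [-0.893, -0.258, -0.131] total [-10.72, -3.096, -1.577]
```

Nut lies in the pan at rail x ≈ 137 mm. Next I'll carry the scraper back.

Request:
{"name": "step_arm", "arguments": {
  "steps": [
    [1,0,0,-0.8,0,0,0],
    [1,-0.9,-0.26,-0.8,0,0,0],
    [1,-0.9,-0.26,0,0,0,0],
    [1,-0.9,-0.26,0,0,0,0],
    [1,-0.9,-0.26,0,0,0,0],
    [1,-0.9,-0.26,0,0,0,0],
    [1,-0.9,-0.26,0,0,0,0],
    [1,-0.9,-0.26,0,0,0,0],
    [1,-0.9,-0.26,0,0,0,0],
    [1,-0.9,-0.26,0,0,0,0]
  ]
}}

```text
time: 23.65
position: [0.4193, -0.0991, 0.4114]
tool_rot: [0.647, 0.762, 0.0, -0.0]
ft_force: [-0.1, 0.4, -1.0]
grip_width: 0.0158
```

Request:
{"name": "step_arm", "arguments": {
  "steps": [
    [1,-0.9,-0.26,0,0,0,0],
    [1,-0.9,-0.26,0,0,0,0],
    [1,-0.7,-0.2,0,0,0,0],
    [1,0,0,0,0,0,-0.1],
    [1,0,0,0,0,0,0],
    [1,0,0,0,0,0,0],
    [1,0,0,0,0,0,0],
    [1,0,0,0,0,0,0],
    [1,0,0,0,0,0,0],
    [1,0,0,0,0,0,0]
  ]
}}

```text
time: 24.65
position: [0.4121, -0.1634, 0.4113]
tool_rot: [0.642, 0.767, 0.0, -0.0]
ft_force: [0.6, -0.8, -2.7]
grip_width: 0.0156
```

Run:
```python
from plan import *
P=st()['position'];rows([.4114-P[0],-.1676-P[1],.318-P[2]],100.1,1)
p,d,i=grab('scene','scene9')
c=p[200:300,280:380,::-1]; cv2.imwrite('pics/e1.png',cv2.resize(c,None,fx=6,fy=6,interpolation=2))
```

```text
t 24.65 pos [ 0.4121 -0.1634  0.4113] phi 100.11 tilt [ 0.  0. -1.] F [ 0.6099 -0.8382 -2.6701] M [ 0.0311  0.0132 -0.0234] w 0.015638882332638628
1 rows of [-0.161, -0.055, 3.731] total [-0.161, -0.055, 3.731]
```

View pics/e1.png

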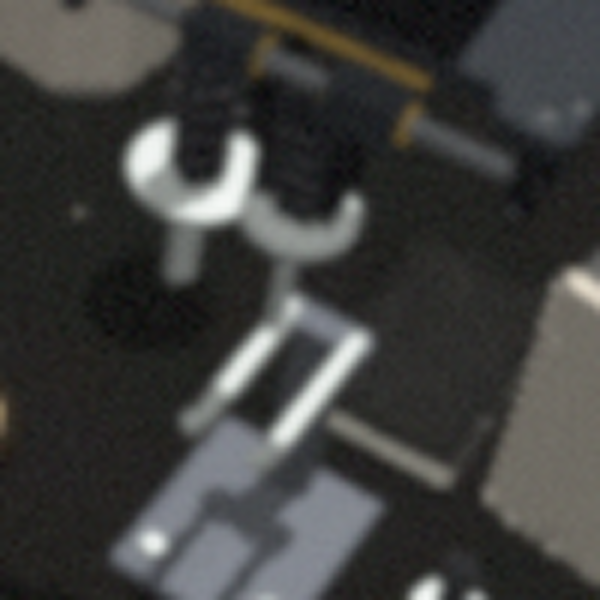

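Run:
```python
from plan import *
p,d,i=load('scene9')
for z in(.219,.199,.17,.155,.115): print(z,((proj(i,[.4121,-.1634,z])[0]-[280,200]+.4)*6).round(0))
# stand prongs midpoints check with target: across prongs at x=.3
p,d,i=load('scene9');P=[[.4114,-.1676,.115]]
print(((proj(i,P)[0]-[280,200]+.4)*6))
g=cv2.cvtColor(p,cv2.COLOR_RGB2GRAY);
# prong inner edges: sample across prong dir (stand y at 100deg) at z=.115 through target and 10mm either way along
a=np.radians(100.1);ey=np.array([np.cos(a),np.sin(a),0]);ex=np.array([np.sin(a),-np.cos(a),0])
for k in(-.015,0,.015):
    L=np.array([P[0]+ex*k+ey*s for s in np.arange(-.024,.0245,.002)]);uv=proj(i,L)
    print(k,cv2.remap(g,uv[:,0].astype(np.float32),uv[:,1].astype(np.float32),1).ravel().tolist())
```

```text
0.219 [295. 208.]
0.199 [287. 245.]
0.17 [276. 296.]
0.155 [271. 322.]
0.115 [257. 387.]
[264.4168 394.472 ]
-0.015 [63, 84, 130, 177, 204, 206, 176, 124, 85, 64, 62, 60, 62, 60, 62, 64, 71, 94, 118, 131, 129, 111, 80, 52, 37]
0 [73, 103, 157, 204, 228, 225, 182, 124, 75, 50, 40, 36, 34, 33, 41, 64, 106, 162, 211, 224, 213, 173, 112, 62, 38]
0.015 [68, 113, 171, 213, 227, 216, 163, 105, 70, 56, 53, 49, 41, 39, 46, 72, 120, 176, 217, 226, 210, 162, 104, 59, 40]
```

Run:
```python
from plan import *
o=st();P=o['position']
t=np.linspace(0,6.28,60)
def ov(tag,P,box,s,grip):
    p,d,i=load(tag);u0,u1,v0,v1=box
    im=cv2.resize(p[v0:v1,u0:u1,::-1],None,fx=s,fy=s,interpolation=2)
    zo=P[2]-.196
    L=[[P[0]+.022*np.cos(x),P[1]+.022*np.sin(x),zo+.004] for x in t]+[[P[0],P[1],zo-k] for k in np.linspace(.02,.0625,20)]
    for u in proj(i,L): cv2.circle(im,tuple(((u-[u0,v0]+.45)*s).astype(int)),1,(0,0,255),-1)
    return im
a=ov('scene9',P,(310,350,220,265),9,0);b=ov('scene3',[.4439,.1186,.3616],(230,270,165,210),9,0)
cv2.imwrite('pics/e2.png',np.hstack([a,b]))
```

```text
t 24.7 pos [ 0.412  -0.1635  0.4113] phi 100.11 tilt [ 0.  0. -1.] F [ 0.0524  0.1768 -1.0397] M [ 0.0404 -0.0066  0.0265] w 0.015341887090174856
```

View pics/e2.png

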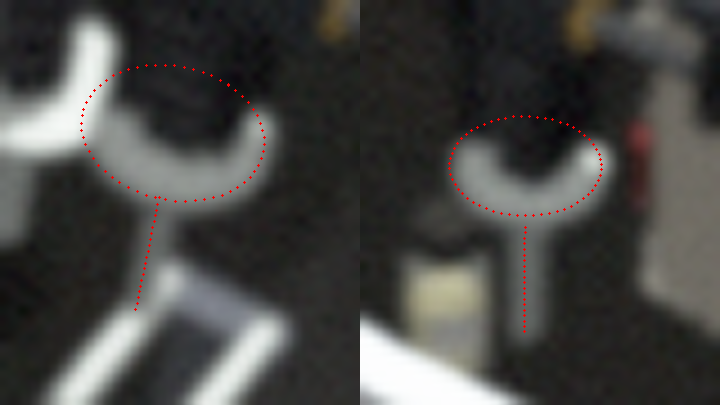

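Request:
{"name": "step_arm", "arguments": {
  "steps": [
    [1,-0.16,-0.05,0,0,0,0],
    [1,0,0,0.6,0,0,0],
    [1,0,0,0.8,0,0,0],
    [1,0,0,0.8,0,0,0],
    [1,0,0,0.6,0,0,0],
    [1,0,0,0.4,0,0,0],
    [1,0,0,0,0,0,0],
    [1,0,0,0,0,0,0],
    [1,0,0,0,0,0,0],
    [1,0,0,0,0,0,0]
  ]
}}

```text
time: 25.7
position: [0.4117, -0.168, 0.332]
tool_rot: [0.642, 0.767, 0.0, 0.001]
ft_force: [0.6, 0.1, -1.0]
grip_width: 0.0158
```

Run:
```python
from plan import *
P=st()['position'];rows([.4114-P[0],-.1676-P[1],.3112-P[2]],100.1,1)
p,d,i=grab('scene','scene10')
t=np.linspace(0,6.28,60)
u0,u1,v0,v1=305,355,230,285;s=9
im=cv2.resize(p[v0:v1,u0:u1,::-1],None,fx=s,fy=s,interpolation=2);im0=im.copy()
zo=P[2]-.196
for u in proj(i,[[P[0]+.022*np.cos(x),P[1]+.022*np.sin(x),zo+.004] for x in t]): cv2.circle(im,tuple(((u-[u0,v0]+.45)*s).astype(int)),1,(0,0,255),-1)
cv2.imwrite('pics/e3.png',cv2.resize(np.hstack([im0,im]),(790,434)))
```

```text
t 25.7 pos [ 0.4117 -0.168   0.332 ] phi 100.09 tilt [ 0.0014 -0.0011 -1.    ] F [ 0.5825  0.1066 -0.9903] M [0.0505 0.0021 0.0271] w 0.01578609300898117
1 rows of [0.017, -0.01, 0.83] total [0.017, -0.01, 0.83]
```

View pics/e3.png

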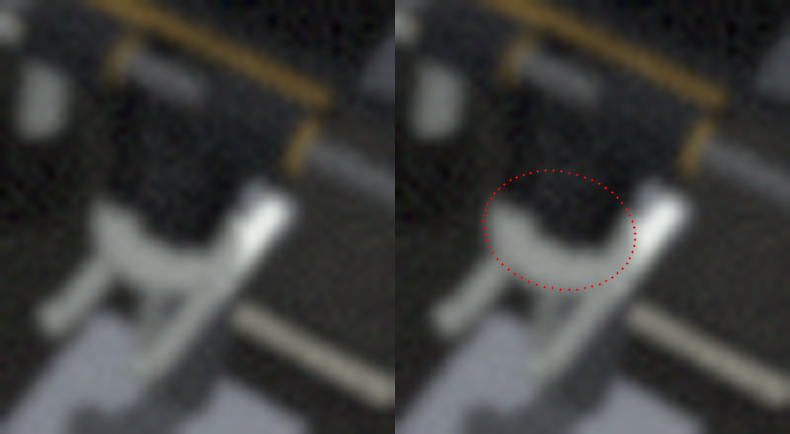

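The collar sits centred over the two prongs (prong tips at crop 50,320 and 145,365). I'll go down gently.

Request:
{"name": "step_arm", "arguments": {
  "steps": [
    [1,0.01,0,0.1,0,0,0],
    [1,0,0,0.1,0,0,0],
    [1,0,0,0.1,0,0,0],
    [1,0,0,0.1,0,0,0],
    [1,0,0,0.1,0,0,0],
    [1,0,0,0.1,0,0,0],
    [1,0,0,0.1,0,0,0],
    [1,0,0,0.06,0,0,0],
    [1,0,0,0,0,0,0],
    [1,0,0,0,0,0,0]
  ]
}}

```text
time: 26.75
position: [0.4115, -0.1676, 0.3122]
tool_rot: [0.642, 0.767, -0.0, 0.0]
ft_force: [0.8, -0.9, -2.6]
grip_width: 0.015
```

Run:
```python
from plan import *
P=st()['position'];rows([.4114-P[0],-.1676-P[1],.3112-P[2]],100.1,1)
```

```text
t 26.75 pos [ 0.4115 -0.1676  0.3122] phi 100.09 tilt [ 0. -0. -1.] F [ 0.7701 -0.9239 -2.6399] M [ 0.0373 -0.009   0.0091] w 0.014999621401154666
1 rows of [0.001, -0.003, 0.041] total [0.001, -0.003, 0.041]
```

Request:
{"name": "step_arm", "arguments": {
  "steps": [
    [1,0,0,0.02,0,0,0],
    [1,0,0,0.02,0,0,0],
    [1,0,0,0.01,0,0,0],
    [1,0,0,0,0,0,0],
    [1,0,0,0,0,0,0],
    [1,0,0,0,0,0,0],
    [1,0,0,0,0,0,0],
    [1,0,0,0,0,0,0],
    [1,0,0,0,0,0,0],
    [1,0,0,0,0,0,0]
  ]
}}

```text
time: 27.75
position: [0.4115, -0.1676, 0.3112]
tool_rot: [0.642, 0.767, 0.0, 0.0]
ft_force: [-0.9, 0.7, 4.5]
grip_width: 0.0158
```

Run:
```python
from plan import *
st()
```

```text
t 27.75 pos [ 0.4115 -0.1676  0.3112] phi 100.09 tilt [ 0.0002 -0.0001 -1.    ] F [-0.8746  0.738   4.4963] M [0.0987 0.1855 0.0188] w 0.015800778790950393
```

Request:
{"name": "step_arm", "arguments": {
  "steps": [
    [-1,0,0,0,0,0,0],
    [-1,0,0,0,0,0,0],
    [-1,0,0,0,0,0,0],
    [-1,0,0,0,0,0,0],
    [-1,0,0,0,0,0,0],
    [-1,0,0,0,0,0,0],
    [-1,0,0,0,0,0,0],
    [-1,0,0,0,0,0,0],
    [-1,0,0,0,0,0,0],
    [-1,0,0,0,0,0,0]
  ]
}}

```text
time: 28.75
position: [0.4114, -0.1676, 0.311]
tool_rot: [0.642, 0.767, -0.0, -0.0]
ft_force: [-0.1, 0.3, 0.1]
grip_width: 0.0841
```

Request:
{"name": "step_arm", "arguments": {
  "steps": [
    [-1,0,0,-0.3,0,0,0],
    [-1,0,0,-0.6,0,0,0],
    [-1,0,0,-0.9,0,0,0],
    [-1,0,0,-0.9,0,0,0],
    [-1,0,0,-0.9,0,0,0],
    [-1,0.9,0,0,0,0,0],
    [-1,0.9,0,0,0,0,0],
    [-1,0.9,0,0,0,0,0],
    [-1,0.9,0,0,0,0,0],
    [-1,0.9,0,0,0,0,0]
  ]
}}

```text
time: 29.75
position: [0.3913, -0.0559, 0.4016]
tool_rot: [0.642, 0.766, 0.0, 0.0]
ft_force: [-0.1, 0.5, -0.3]
grip_width: 0.0867
```

Request:
{"name": "step_arm", "arguments": {
  "steps": [
    [-1,0.9,0,0,0,0,0],
    [-1,0.9,0,0,0,0,0],
    [-1,0.9,0,0,0,0,0],
    [-1,0,0,0,0,0,0],
    [-1,0,0,0,0,0,0],
    [-1,0,0,0,0,0,0],
    [-1,0,0,0,0,0,0],
    [-1,0,0,0,0,0,0],
    [-1,0,0,0,0,0,0],
    [-1,0,0,0,0,0,0]
  ]
}}

```text
time: 30.75
position: [0.38, 0.0094, 0.4009]
tool_rot: [0.642, 0.766, -0.0, -0.0]
ft_force: [0.4, 0.4, 0.5]
grip_width: 0.087
```

Run:
```python
from plan import *
st()
p,d,i=grab('scene','scene11');p2,d2,i2=grab('top','top11')
def dr(im,ii,o,s):
    im=cv2.resize(im,None,fx=s,fy=s,interpolation=2);C=[.4114,-.1676]
    for u in proj(ii,[[C[0]+.022*np.cos(x),C[1]+.022*np.sin(x),.119] for x in np.linspace(0,6.28,50)]): cv2.circle(im,tuple(((u-o+.46)*s).astype(int)),1,(0,0,255),-1)
    return im
cv2.imwrite('pics/e4.png',np.hstack([dr(p2[195:240,335:375,::-1],i2,[335,195],9)[:400],dr(p[240:285,310:360,::-1],i,[310,240],9)[:400]]))
cv2.imwrite('pics/e5.png',p[:,:,::-1]);cv2.imwrite('pics/e6.png',p2[:,:,::-1])
```

```text
t 30.75 pos [0.38   0.0094 0.4009] phi 100.05 tilt [-0.0002  0.     -1.    ] F [0.3715 0.414  0.5093] M [0.0473 0.0021 0.05  ] w 0.08696004583318231
```

View pics/e4.png

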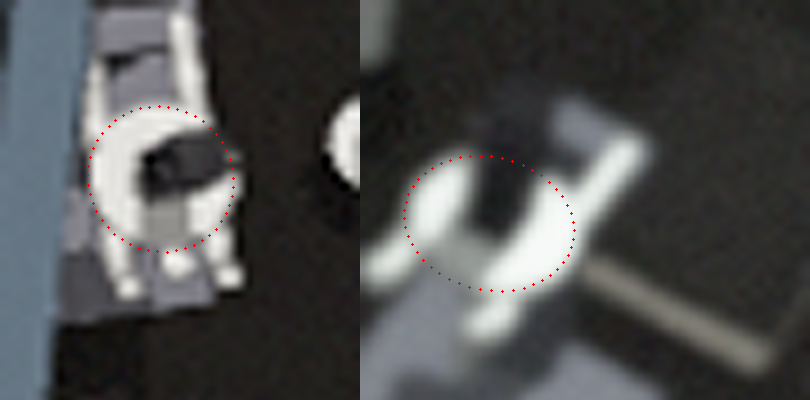

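View pics/e5.png

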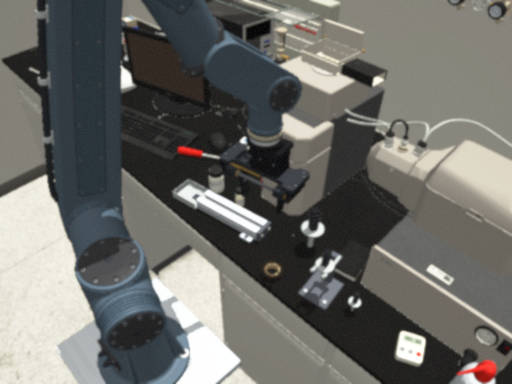

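View pics/e6.png

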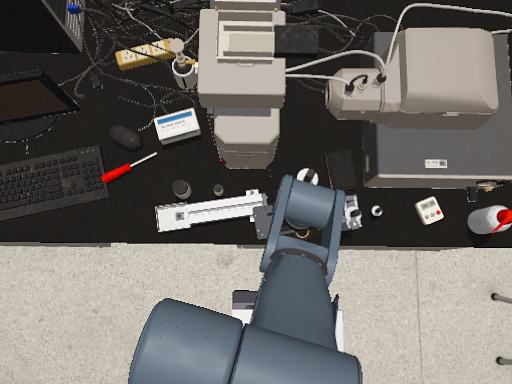

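The scraper hangs upright where it was at the start (top 353,214; scene 328,264). The nut is in the pan (top 180,216), and the jar, vial, tape and hex key look unmoved. Handing in.

Run:
```python
from h import *
print(robot.hand_in(), status.get_obs()['time'])
```

```text
the job is handed in; nothing more can be done
the job is handed in; nothing more can be done
```

The job is done and handed in: the nut is in the pan and the scraper is back on its fork. No verdict was reported.

- **Scraper:** I took the middle-sized one of three, which was the one on the fork, by its handle and lifted it 0.1 m clear.
- **Finding the floor:** I lowered the blade in small steps behind the nut until I felt about 5–6 N. That puts the tip about 258 mm below the flange, roughly 46 mm below the sleeve. I then raised it about 1.5 mm for the push.
- **Pushing:** The blade drove the nut along the slot with about 3–5 N at the two readings taken while the nut was pinched. The force fell to nothing once the nut passed the sprung strip. Only the blade entered the slot.
- **Rehanging:** The scraper went back to the pose where I first gripped it. I felt it seat at about 5 N, then opened the gripper and withdrew.

**Last checks:**
- The nut shows in the pan at about rail x = 137 mm, y = -4 mm in the top view.
- The scraper's collar matches its starting outline in both cameras.
- The bystanders looked unmoved by eye; I did not measure them.
- The gripper was clear of everything, and the clock read about 31 s.

**Disagreements:**
- Estimates of the slot's centre line differed by 2–3 mm between methods. The blade still entered without touching the lips.
- While the scraper was held high above the fork, the scene camera showed it about 1 pixel (roughly 2 mm) off the robot's own reading. The offset was gone lower down, and the scraper seated cleanly.

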